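# Lay up a backlight module under its press weight

## Task

Lay up the backlight module in the nest for gluing, in this order: seat the aluminium back plate flat between the nest's four corner angles, lay the black window frame centred and parallel on it, set the white diffuser block flat into the frame's window, and centre the steel press plate on the block, ring side up and its long side along the frame's. Last, set the brass weight down gently inside the ring on the press plate, and leave the grey can standing where it is.

Things in the scene. Friction and masses are not known exactly. Their poses are not given: they have to be found in the camera images.
- nest: the nest: a fixed black base plate 128 x 96 x 14 mm with four aluminium corner angles round a pocket 100 x 68 mm. Origin at the centre of its underside, on the worktop; x along the 100 mm side, z up. The angles stand 8 mm above the pocket floor (22 mm above the worktop); between them the long sides are open for 72 mm, the short sides for 32 mm
- nest_floor (a point): the centre of the pocket's floor, on the nest's axes, 14 mm above the worktop
- back_plate: aluminium back plate, 92 x 60 x 12 mm, the largest loose part, four dark screw heads at its corners; goes into the pocket with 4 mm play on every side. Origin at the centre of its underside, x along its 92 mm side, z up; 0.18 kg
- window_frame: black plastic window frame, 84 x 56 x 10 mm outside, open window 60 x 42 mm in its middle. Origin at the centre of its underside (in the open window), x along its 84 mm side, z up; 0.06 kg
- diffuser: white plastic diffuser block, 48 x 30 x 20 mm; goes into the frame's window with 6 mm play on every side, its long side along the window's, rests on the back plate and then stands 10 mm proud of the frame. Origin at the centre of its underside, x along its 48 mm side, z up; 0.06 kg
- press_plate: steel press plate, 76 x 50 x 10 mm, with a dark round ring (inside diameter 44 mm, outside 49 mm, 3 mm high) on the middle of its upper face. Origin at the centre of its underside, x along its 76 mm side, z up; 0.28 kg
- brass_weight: round brass weight with a knob, 33 mm in diameter up to 25 mm, then a knob of 26 mm diameter up to its full height of 37 mm. Origin at the centre of its underside, z up; 0.42 kg
- grey_can: bystander: loose closed grey can, 48 mm in diameter, 58 mm high, standing among the parts. Origin at the centre of its underside, z up; not to be disturbed
Not all that is in view belongs to the job. There is more than one size of the brass_weight; the job needs the larger.

How it is judged:
By the outcome, as a careful person would: the job done as asked, in the order asked, and still so for the second after the job is handed in, with the robot touching nothing.
It also fails if it takes over 144 s, if anything falls off the work surface, if the arm or the gripper's body presses on something with over 40 N, if the wrist force passes 120 N, or if a joint passes its speed limit or range.

## Robot

A 7-joint arm with a two-finger parallel gripper is mounted at the origin on a cart in front of the work surface, level with it; the furniture and walls round the work are solid. World frame = base frame: x ahead of the robot, y to its left, z up, the work surface at z = 0. Lengths are in m, angles in degrees, forces in N, time in s.
With the tool pointing down it reaches from about 0.425 to 0.875 m from the base axis. Payload 8.4 kg.
Tool frame: the origin (TCP) lies at the very end of the fingers, on their centre line; the grasp point (between the pads) lies 19 mm behind it; z points along the fingers, y is the line along which they close (so a half turn about z gives the same grasp; the last joint's range is limited). The gripper opens to 85 mm and grips with 20 to 120 N. Pads are 22 mm wide; open, the fingers measure 114 mm over their backs; the gripper's body (76 mm by 85 mm) begins 54 mm behind the grasp point. The pads swing forward as they close: fully open they stand 13 mm farther back than shut.
Start: joints at [-78.679, 19.091, 2.286, 83.961, -0.768, 76.965, -3.352], TCP at [0.19, 0.622, 0.231] pointing down, gripper open.
Joint ranges: [-147.57, 147.57], [-21.85, 119.76], [-74.77, 79.35], [14.55, 137.4], [-85.83, 265.84], [4.83, 119.75], [-152.11, 152.11]. Speed limits (degrees/s): [127.2, 127.2, 159.86, 159.86, 180, 180, 180].

## Interface

Orientations are given as a 3x3 rotation matrix whose columns are the frame's x, y, z axes.
In Python, from workcell import manip, vision, look_for gives the robot as it stands.
- The arm moves only by the tool jog_arm, never from a script. Its arguments are lists of equal length, an entry for each row: "dr": the turn, a rotation vector about the tool's x, y, z in units of 5 degrees (1.0 is 5 degrees), a list of three; "offset": the shift along the tool's x, y, z in mm, a list of three; "claw": the opening, from 0 (shut) to 1 (fully open). A call has 1 to 20 rows; each row is the pose to reach, as a shift and turn from the pose commanded when the call began, along the tool's axes at that moment; what a row does not reach only later rows make up. A row lasts 1/12 s, in which the tool goes at most 41.7 mm and 7.16 degrees, less where a joint would pass 70% of its speed; a pose out of reach is approached as far as the arm can. A call with a gripper value outside its range is refused whole. The fingers move at their own pace and stop on an object; "squeeze" is the grip in N (left out, the last holds). Time passes only in rows, so rows that repeat a pose let the fingers close. It gives the time, the measured TCP pose, the force, the opening and the grip force at its end, in the units of the state.
- manip.get_state(): the state, without advancing time (a new reading comes with each control period).
- vision.read_camera(name): name is "side" or "top"; returns the picture (480x640x3 uint8, red, green, blue); there is no depth.
- vision.camera_info(name): a dict with "fx", "fy", "cx", "cy" (pixels), "k1" (the pictures are not rectified: a ray, as slopes to the right and down, at radius r is drawn at 1 + k1 r^2 times it, then the intrinsics apply), "cam_to_world" (4x4, takes a point from camera to world coordinates). Camera axes: x right, y down, z forward; pixel columns grow to the right and rows downward; lengths in m; the calibration is good to about 2 mm. A picture is of the moment at which its call begins. camera_info takes no time and is no camera call.
- manip.sign_off(): hands the job in; it is judged then, once.
Trained networks look in the newest picture that a camera, given by its name, has taken for a name from the list of things; names that differ only in an ending like _2 or _b are one class to them, and where a whole thing is asked for, a point or a joint stands for the part that bears it (a point fixed in the world has none). Each returns a list of dicts, best first, with "conf" (0 to 1); they miss things now and then, are a little off and sometimes report something else, mostly with a low value. They report only what shows in the picture. A call takes as long as a camera call. They do not tell look-alikes from the thing itself.
- look_for(camera, query): "location" ([column, row] in pixels, amid what is visible of it).
The state is a dict: "t": time; "qpos": joint angles; "joint_velocities": joint speeds; "joint_efforts": joint torques, N m; "eef_pos": TCP position; "tcp_rot": TCP orientation; "ft_force": force on the tool from outside, world axes, zero at the start; "ft_torque": the same for the moment, N m; "gripper_width": finger opening in m; "grip_force": force on a finger pad.
Only numpy, scipy, OpenCV 4.12 (cv2) and the standard library are available. Lean on these libraries where they do the work, as an engineer would, in place of code of your own. Each camera call takes 0.05 s, during which the arm holds its last target. There are 200 camera calls.

## Working session

There is one attempt and no reset: what is moved stays moved. The work goes in short steps, Python scripts to look and compute and a tool call to move; the robot and the scene stay as the last step left them, time stands still between calls to the robot, and variables do not carry over. Pictures are saved under pics/ and viewed, at most 14 in all, crops included, and the job is handed in when it is done.

Besides the shell and the picture viewer there is one more tool, called after "Request:" as a command line: name --argument value ..., lists and objects as JSON in quotes. jog_arm: Moves the arm, as the interface text tells. Its arguments: {"type":"object","properties":{"dr":{"type":"array"},"offset":{"type":"array"},"claw":{"type":"array"},"squeeze":{"type":"number"}},"required":["dr","offset","claw"]}

```bash
ls; mkdir -p pics
python3 - <<'E'
from workcell import manip, vision, look_for
import cv2, numpy as np
for n in ("side","top"):
    im=vision.read_camera(n); cv2.imwrite(f"pics/{n}0.png",im[:,:,::-1])
    print(n,vision.camera_info(n))
    for q in ["nest","back_plate","window_frame","diffuser","press_plate","brass_weight","grey_can"]:
        print(q,[(np.round(d["location"]).tolist(),round(d["conf"],2)) for d in look_for(n,q)][:4])
print(manip.get_state())
E
```

```text
pics
side {'fx': 610.9996457164306, 'fy': 610.9996457164306, 'cx': 323.80627833104376, 'cy': 237.82706121922348, 'k1': 0.018015847403288276, 'cam_to_world': array([[-0.96737663, -0.12303017,  0.2214634 ,  0.19230153],
       [-0.2529729 ,  0.51630581, -0.81818887,  1.16908548],
       [-0.01368092, -0.84752103, -0.53058547,  0.78522914],
       [ 0.        ,  0.        ,  0.        ,  1.        ]])}
nest [([323.0, 257.0], 0.58)]
back_plate [([262.0, 304.0], 0.58), ([308.0, 215.0], 0.19)]
window_frame [([308.0, 208.0], 0.81)]
diffuser [([378.0, 205.0], 0.54)]
press_plate [([372.0, 174.0], 0.53)]
brass_weight [([283.0, 354.0], 0.86), ([316.0, 363.0], 0.78), ([322.0, 260.0], 0.35)]
grey_can [([336.0, 302.0], 0.72)]
top {'fx': 595.9392714828647, 'fy': 595.9392714828647, 'cx': 317.3435010112489, 'cy': 251.07354625991618, 'k1': -0.1233723597024686, 'cam_to_world': array([[ 0.03908473, -0.97905041,  0.19983164,  0.25248746],
       [-0.99923138, -0.03889634,  0.00487017, -0.00975747],
       [ 0.00300458, -0.19986839, -0.97981815,  1.33442048],
       [ 0.        ,  0.        ,  0.        ,
[... 404 characters left out ...]
t_velocities': array([ 0.09049431, -0.06808691, -0.11158114,  0.08908068,  0.00513864,
        0.05267023,  0.03264422]), 'joint_efforts': array([ 4.76902514e-04, -6.58241844e+01,  1.36282928e+00, -4.05793512e+01,
        1.66619191e-02,  2.52470258e-03, -3.61147170e-05]), 'eef_pos': array([0.19008449, 0.62156523, 0.23129904]), 'tcp_rot': array([[-9.56281148e-01,  2.92448908e-01, -3.77019595e-05],
       [ 2.92448909e-01,  9.56281149e-01, -1.87577992e-05],
       [ 3.05679753e-05, -2.89636267e-05, -9.99999999e-01]]), 'ft_force': array([-0.63811641,  1.17566602, -0.07006634]), 'ft_torque': array([-0.03845595, -0.018682  , -0.02700257]), 'grip_force': 0.0, 'gripper_width': 0.08556062899658477}
```

View pics/top0.png

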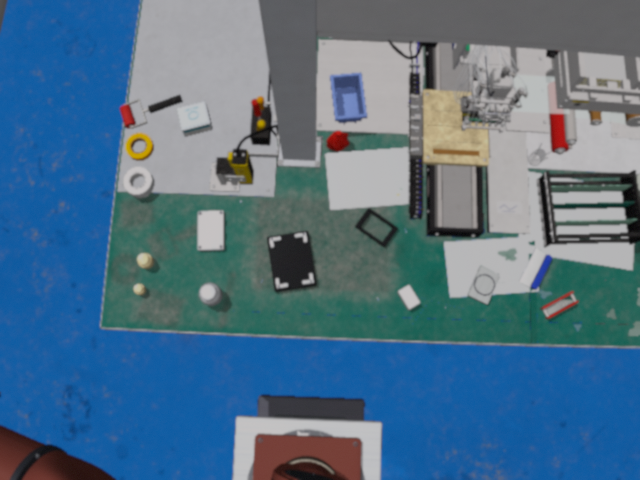

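View pics/side0.png

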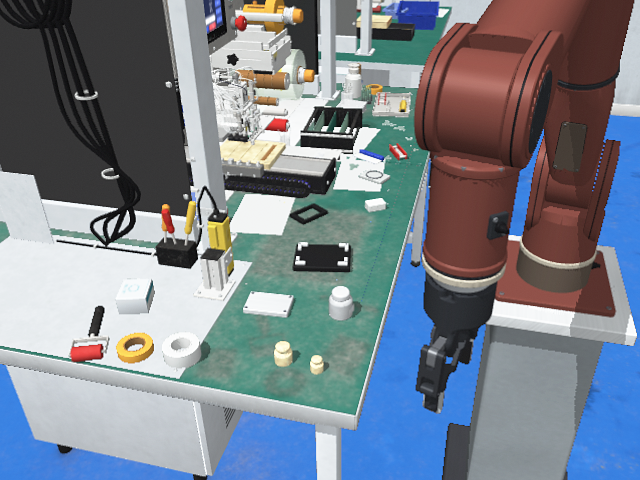

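The top view shows the nest at (292,262), back plate (210,230), frame (376,227), diffuser (409,297) and press plate (484,285). The can is at (210,294), the large weight at (146,261) and the small one at (139,289). The side view agrees. Next I'll zoom in on the parts.

```bash
cat > h.py <<'E'
import numpy as np, cv2
from workcell import manip, vision, look_for
INFO={n:vision.camera_info(n) for n in ("side","top")}
def proj(cam,P):
    c=INFO[cam]; T=np.linalg.inv(c["cam_to_world"]); p=np.atleast_2d(P)@T[:3,:3].T+T[:3,3]
    s=p[:,:2]/p[:,2:]; s=s*(1+c["k1"]*(s**2).sum(1,keepdims=True))
    return s*[c["fx"],c["fy"]]+[c["cx"],c["cy"]]
def unproj(cam,px,z):
    c=INFO[cam]; K=np.array([[c["fx"],0,c["cx"]],[0,c["fy"],c["cy"]],[0,0,1]])
    s=cv2.undistortPoints(np.float64(px).reshape(-1,1,2),K,np.array([c["k1"],0,0,0,0.]))[:,0]
    d=np.c_[s,np.ones(len(s))]@c["cam_to_world"][:3,:3].T; o=c["cam_to_world"][:3,3]
    return o+d*((z-o[2])/d[:,2])[:,None]
def tri(pt,ps):
    """two-view point from top and side pixels, least squares; returns point and ray gap"""
    A=[];b=[]
    for cam,px in (("top",pt),("side",ps)):
        o=INFO[cam]["cam_to_world"][:3,3]; d=unproj(cam,[px],0)[0]-o; d/=np.linalg.norm(d)
        M=np.eye(3)-np.outer(d,d); A.append(M); b.append(M@o)
    A=np.vstack(A); b=np.hstack(b); x=np.linalg.lstsq(A,b,rcond=None)[0]
    return x,np.linalg.norm(A@x-b)
def box(x,y,z,yaw,L,W,H,dx=0,dy=0):
    c,s=np.cos(yaw),np.sin(yaw); R=np.array([[c,-s],[s,c]])
    q=np.array([[1,1],[-1,1],[-1,-1],[1,-1]])*[L/2,W/2]@R.T+[x,y]
    return np.vstack([np.c_[q,[z]*4],np.c_[q,[z+H]*4]])
E
python3 - <<'E'
from h import *
t=cv2.imread("pics/top0.png"); s=cv2.imread("pics/side0.png")
P=dict(nest=([292,262],[323,257]),bp=([210,230],[269,304]),fr=([376,227],[309,213]),df=([409,297],[376,204]),pp=([484,285],[374,174]),w=([146,261],[283,354]),can=([210,294],[341,302]))
for k,(a,b) in P.items(): print(k,np.round(tri(a,b)[0],3),np.round(unproj("top",[a],0.01)[0],3))
print(unproj("top",[[300,162]],0))
def crop(im,c,r,f): x,y=map(int,c); return cv2.resize(im[y-r:y+r,x-r:x+r],None,fx=f,fy=f,interpolation=cv2.INTER_CUBIC)
rows=[np.hstack([crop(im,P[k][i],25,4) for k in ("nest","bp","fr","pp")]) for i,im in ((0,t),)]+[np.hstack([crop(s,P[k][1],25,4) for k in ("nest","bp","fr","pp")])]
rows.append(np.hstack([crop(im,P[k][i],25,4) for k in ("df","w") for i,im in ((0,t),(1,s))]))
cv2.imwrite("pics/c1.png",np.vstack(rows))
E
```

```text
nest [0.496 0.053 0.01 ] [0.495 0.053 0.01 ]
bp [0.562 0.245 0.009] [0.562 0.245 0.01 ]
fr [ 0.584 -0.135  0.009] [ 0.584 -0.135  0.01 ]
df [ 0.425 -0.212  0.014] [ 0.426 -0.213  0.01 ]
pp [ 0.46  -0.382  0.015] [ 0.459 -0.384  0.01 ]
w [0.484 0.385 0.015] [0.484 0.387 0.01 ]
can [0.413 0.23  0.03 ] [0.415 0.234 0.01 ]
[[0.73775165 0.04624225 0.        ]]
```

View pics/c1.png

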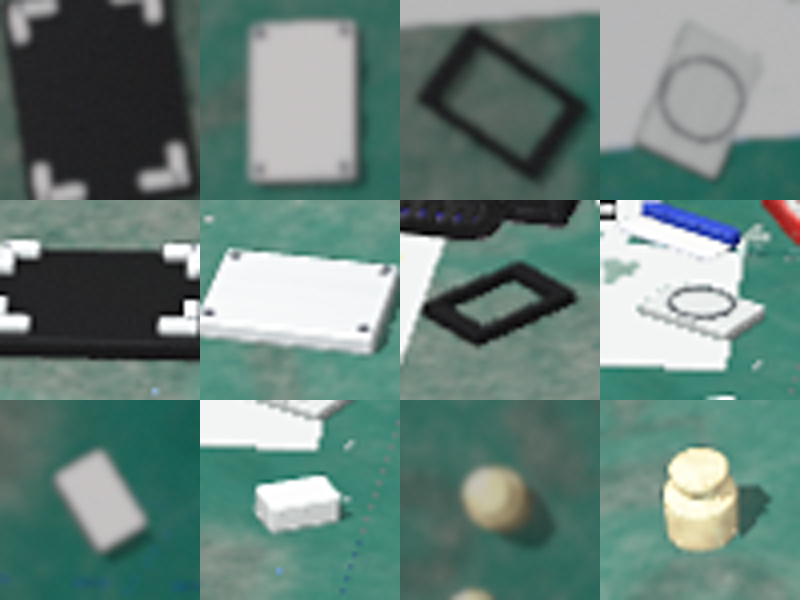

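Everything stands on the worktop, and the two views agree on heights. Next I'll fit each part's outline to the edges in both pictures.

```bash
cat >> h.py <<'E'
from scipy.optimize import minimize
from scipy.ndimage import map_coordinates
def grads(im,sig):
    g=cv2.GaussianBlur(im.astype(np.float32),(0,0),sig)
    m=np.sqrt(sum(cv2.Sobel(g,cv2.CV_32F,*d,ksize=3)**2 for d in ((1,0),(0,1)))).max(2)
    return np.sqrt(m)
def seg(poly,n=25):
    q=np.roll(poly,-1,0); t=np.linspace(0,1,n)[:,None,None]
    return (poly*(1-t)+q*t).reshape(-1,poly.shape[1])
def circ(c,r,n=60):
    a=np.linspace(0,2*np.pi,n,endpoint=False); return np.c_[c[0]+r*np.cos(a),c[1]+r*np.sin(a),np.full(n,c[2])]
S=dict(nest=(.128,.096,.014),back_plate=(.092,.06,.012),window_frame=(.084,.056,.01),diffuser=(.048,.03,.02),press_plate=(.076,.05,.01))
def pts(name,cam,p):
    x,y,z,yaw=p
    if name=="brass_weight":
        # silhouette of the stack of discs
        q=np.vstack([proj(cam,circ((x,y,z+h),r)) for r,h in ((.0165,0),(.0165,.025),(.013,.037))])
        return seg(cv2.convexHull(q.astype(np.float32))[:,0].astype(float),6)
    L,W,H=S[name]; b=box(x,y,z,yaw,L,W,H); pr=proj(cam,b)
    hull=cv2.convexHull(pr.astype(np.float32))[:,0].astype(float)
    out=[seg(hull),proj(cam,seg(b[4:]))]
    if name=="window_frame": out.append(proj(cam,seg(box(x,y,z,yaw,.06,.042,H)[4:])))
    if name=="press_plate": out.append(proj(cam,circ((x,y,z+.013),.02325)))
    return np.vstack(out)
def fit(name,p0,ims,cams=("top","side"),free=(1,1,1,1)):
    free=np.array(free,bool); p0=np.array(p0,float); sc=np.array([.004,.004,.003,.05])
    def run(p0,sig,k):
        G={c:grads(ims[c],sig) for c in cams}
        def f(v):
            p=p0.copy(); p[free]+=v*sc[free]*k
            return -sum(map_coordinates(G[c],pts(name,c,p).T[::-1],order=1).mean()/G[c].mean() for c in cams)
        n=free.sum(); best=None
        for s in (1,-1):
            r=minimize(f,np.zeros(n),method="Nelder-Mead",options=dict(initial_simplex=np.vstack([np.zeros(n),s*np.eye(n)]),maxiter=400,xatol=.002,fatol=1e-5))
            if best is None or r.fun<best.fun: best=r
        p=p0.copy(); p[free]+=best.x*sc[free]*k; return p,-best.fun
    p,_=run(p0,3,1); p,_=run(p,1.5,1); return run(p,.8,.4)
def shot(tag):
    ims={}
    for n in ("top","side"): ims[n]=vision.read_camera(n); cv2.imwrite(f"pics/{tag}_{n}.png",ims[n][:,:,::-1])
    return ims
def draw(ims,items,out,f=6,r=25):
    rows=[]
    for cam in ("top","side"):
        row=[]
        for name,p in items:
            c=proj(cam,np.array(p[:3])+[0,0,.01])[0].astype(int); 
            a=cv2.resize(ims[cam][c[1]-r:c[1]+r,c[0]-r:c[0]+r][:,:,::-1],None,fx=f,fy=f,interpolation=cv2.INTER_CUBIC)
            for u in (pts(name,cam,p)-(c-r)+.5)*f: cv2.circle(a,tuple(int(v) for v in u),0,(0,0,255),-1)
            row.append(a)
        rows.append(np.hstack(row))
    cv2.imwrite(out,np.vstack(rows))
E
python3 - <<'E'
from h import *
ims={c:cv2.imread(f"pics/{c}0.png")[:,:,::-1] for c in ("top","side")}
I=dict(nest=(.495,.053,0,1.65),back_plate=(.562,.245,0,0.02),window_frame=(.584,-.135,0,-2.2),diffuser=(.425,-.212,0,.5),press_plate=(.46,-.384,0,-.4),brass_weight=(.484,.385,0,0))
from math import pi
import json; R={}
for n,p0 in I.items():
    c=[]
    for yaw in ([p0[3]] if n=="brass_weight" else np.radians(np.arange(0,180,20))):
        c.append(fit(n,(*p0[:3],yaw),ims,free=(1,1,1,n!="brass_weight")))
    p,s=max(c,key=lambda v:v[1]); pt=fit(n,[p[0],p[1],0,p[3]],ims,("top",),(1,1,0,n!="brass_weight"))[0]; ps=fit(n,[p[0],p[1],0,p[3]],ims,("side",),(1,1,0,n!="brass_weight"))[0]
    f=lambda p:(np.round(p[:3]*1e3,1).tolist(),round(np.degrees(p[3])%180,1))
    print(n,f(p),round(s,2),"top",f(pt),"side",f(ps)); R[n]=p.tolist()
json.dump(R,open("R.json","w"))
draw(ims,list(R.items())[1:5],"pics/d1.png",4)
E
```

```text
nest ([496.0, 51.5, -0.9], np.float64(11.0)) 4.84 top ([495.8, 51.6, 0.0], np.float64(11.2)) side ([495.5, 48.9, 0.0], np.float64(12.0))
back_plate ([563.0, 244.1, 2.1], np.float64(4.7)) 6.44 top ([563.2, 244.5, 0.0], np.float64(4.6)) side ([564.0, 241.3, 0.0], np.float64(5.5))
window_frame ([584.5, -135.3, 3.5], np.float64(55.6)) 4.89 top ([583.9, -136.1, 0.0], np.float64(55.6)) side ([588.6, -139.7, 0.0], np.float64(57.0))
diffuser ([426.4, -211.0, 2.3], np.float64(30.7)) 6.96 top ([426.0, -211.3, 0.0], np.float64(30.2)) side ([428.0, -215.5, 0.0], np.float64(30.6))
press_plate ([467.0, -423.2, -87.8], np.float64(108.5)) 4.32 top ([463.5, -432.5, 0.0], np.float64(101.0)) side ([477.7, -484.2, 0.0], np.float64(103.4))
brass_weight ([484.6, 388.3, 2.9], np.float64(0.0)) 6.24 top ([485.4, 389.4, 0.0], np.float64(0.0)) side ([485.5, 385.3, 0.0], np.float64(0.0))
```

View pics/d1.png

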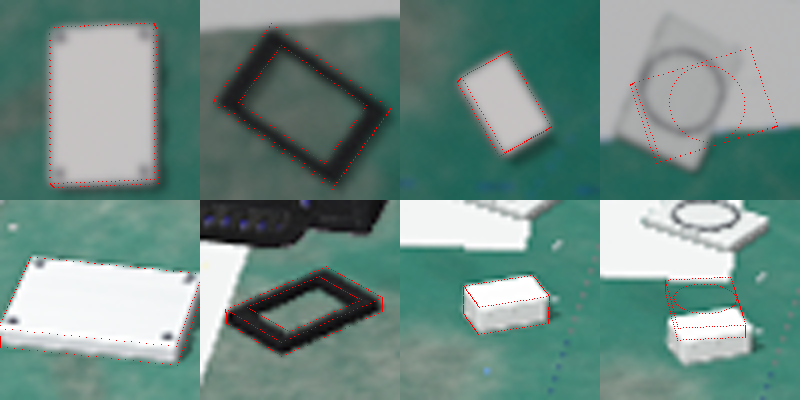

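The outlines match the plate, frame and block. The press plate fit ran off, as low contrast misled it, so I'll refit it with its height held and a yaw near -23°.

Run:
```python
from h import *
import json
ims={c:cv2.imread(f"pics/{c}0.png")[:,:,::-1] for c in ("top","side")}
R=json.load(open("R.json")); T={}
f=lambda p:(np.round(p[:3]*1e3,1).tolist(),round(np.degrees(p[3])%180,1))
for n in R:
    p0=R[n] if n!="press_plate" else [.46,-.383,0,-.4]
    p0=[p0[0],p0[1],0,p0[3]]; w=n!="brass_weight"
    T[n],s=fit(n,p0,ims,("top",),(1,1,0,w)); 
    if n=="press_plate": print(f(fit(n,p0,ims,("side",),(1,1,0,w))[0]), f(fit(n,p0,ims,free=(1,1,1,1))[0]))
    print(n,f(T[n]),s); T[n]=T[n].tolist()
json.dump(T,open("T.json","w"))
draw(ims,[(k,T[k]) for k in ("nest","window_frame","press_plate","brass_weight")],"pics/d2.png",4)
```

```text
nest ([495.8, 51.6, 0.0], np.float64(11.2)) 2.3750901222229004
back_plate ([563.2, 244.5, 0.0], np.float64(4.6)) 3.3796465396881104
window_frame ([583.9, -136.1, 0.0], np.float64(55.6)) 2.4101345539093018
diffuser ([426.0, -211.3, 0.0], np.float64(30.2)) 3.624009132385254
([464.2, -390.6, 0.0], np.float64(162.0)) ([461.4, -382.7, 3.9], np.float64(157.6))
press_plate ([461.8, -383.9, 0.0], np.float64(157.3)) 2.0613229274749756
brass_weight ([485.4, 389.4, 0.0], np.float64(0.0)) 3.0516507625579834
```

View pics/d2.png

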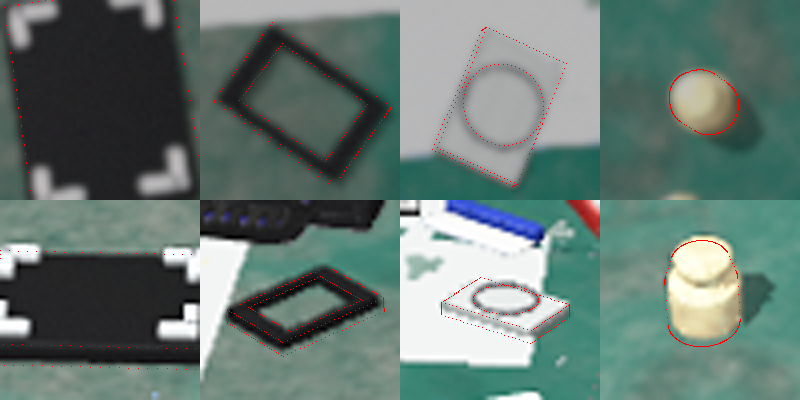

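Run:
```python
from h import *
for cam,(x0,x1,y0,y1) in (("top",(262,322,228,296)),("side",(288,358,238,276))):
    im=cv2.imread(f"pics/{cam}0.png")[y0:y1,x0:x1].astype(np.float32)
    w=im.min(2); 
    w=np.where((im.max(2)-w<25)&(w>70),w-50,0)
    n,l,st,_=cv2.connectedComponentsWithStats((w>0).astype(np.uint8))
    C=[]
    for i in range(1,n):
        if st[i,4]>6:
            m=l==i; m2=cv2.dilate(m.astype(np.uint8),np.ones((3,3)))>0; ys,xs=np.nonzero(m2); ww=np.clip(im.min(2)[m2]-50,0,None)
            C.append([(xs*ww).sum()/ww.sum()+x0,(ys*ww).sum()/ww.sum()+y0,st[i,4]])
    C=np.array(C); W=unproj(cam,C[:,:2],.021); print(cam,np.c_[C,W*1e3].round(1).tolist())
    if len(C)==4:
        o=W[:,:2]; c=o.mean(0); o=o[np.argsort(np.arctan2(*(o-c).T[::-1]))]; print("ctr",(c*1e3).round(1))
        e=np.roll(o,-1,0)-o; print([(round(np.linalg.norm(v)*1e3,1),round(np.degrees(np.arctan2(v[1],v[0]))%90,1)) for v in e])
```

```text
top [[290.0, 249.7, 1425.0, 521.1, 58.3, 21.0], [308.5, 279.3, 113.0, 455.5, 14.0, 21.0], [280.1, 283.6, 114.0, 443.2, 76.8, 21.0], [287.0, 293.3, 22.0, 422.1, 60.2, 21.0]]
ctr [460.5  52.3]
[(np.float64(79.2), np.float64(34.0)), (np.float64(80.0), np.float64(76.6)), (np.float64(26.8), np.float64(38.2)), (np.float64(57.0), np.float64(35.8))]
side [[300.7, 256.4, 470.0, 542.0, 78.9, 21.0], [337.6, 242.4, 297.0, 475.1, 2.5, 21.0], [353.4, 250.5, 20.0, 431.8, 27.8, 21.0], [299.1, 261.0, 78.0, 540.3, 97.2, 21.0], [343.0, 261.7, 69.0, 444.5, 77.3, 21.0], [352.0, 263.7, 26.0, 423.6, 80.1, 21.0]]
```

Run:
```python
from h import *
for cam,(x0,x1,y0,y1) in (("top",(262,322,228,296)),("side",(291,353,240,270))):
    im=cv2.imread(f"pics/{cam}0.png")[y0:y1,x0:x1].astype(np.float32)
    w=im.min(2); n,l,st,_=cv2.connectedComponentsWithStats((w>125).astype(np.uint8))
    C=[]
    for i in range(1,n):
        if st[i,4]>6:
            m2=l==i; ys,xs=np.nonzero(m2); ww=w[m2]-60
            C.append([(xs*ww).sum()/ww.sum()+x0,(ys*ww).sum()/ww.sum()+y0,st[i,4]])
    C=np.array(C); W=unproj(cam,C[:,:2],.022); print(cam,np.c_[C,W*1e3].round(1).tolist())
    if len(C)==4:
        o=W[:,:2]; c=o.mean(0); o=o[np.argsort(np.arctan2(*(o-c).T[::-1]))]; print("ctr",(c*1e3).round(1))
        e=np.roll(o,-1,0)-o; print([(round(np.linalg.norm(v)*1e3,1),round(np.degrees(np.arctan2(v[1],v[0]))%90,1)) for v in e])
```

```text
top [[301.6, 236.0, 63.0, 553.5, 33.7, 22.0], [273.6, 240.3, 66.0, 541.0, 96.4, 22.0], [308.5, 279.3, 68.0, 455.3, 13.9, 22.0], [280.0, 283.7, 70.0, 442.9, 76.8, 22.0]]
ctr [498.2  55.2]
[(np.float64(100.1), np.float64(11.4)), (np.float64(64.0), np.float64(11.2)), (np.float64(100.0), np.float64(11.3)), (np.float64(64.2), np.float64(11.1))]
side [[301.5, 244.3, 64.0, 554.1, 31.5, 22.0], [335.7, 240.4, 7.0, 480.9, -3.2, 22.0], [344.0, 245.0, 67.0, 457.6, 11.7, 22.0], [328.5, 243.0, 8.0, 494.5, 11.5, 22.0], [299.0, 260.9, 63.0, 540.2, 98.4, 22.0], [343.1, 261.7, 66.0, 444.1, 78.4, 22.0]]
```

The corner angles agree in both views: the nest centre is at (498.5, 55.1) with yaw 11.25°. Next I'll write a helper that works out the moves, then go above the back plate.

```bash
cat > go.py <<'E'
# usage: go.py x y z xyaw [x y z xyaw ...]  (mm, deg): offset and dr from the present pose to a tool-down target
import sys,numpy as np
from scipy.spatial.transform import Rotation as Ro
from workcell import manip
s=manip.get_state(); R=s["tcp_rot"]; p=s["eef_pos"]*1e3
print("t",round(s["t"],2),"p",p.round(1),"xyaw",round(np.degrees(np.arctan2(R[1,0],R[0,0])),1),"tilt",np.round(R[:2,2]*57.3,2),"w",round(s["gripper_width"]*1e3,1),"g",round(s["grip_force"],1),"F",s["ft_force"].round(1),"q",s["qpos"].round(0))
a=np.array(sys.argv[1:],float).reshape(-1,4)
for x,y,z,w in a:
    Rt=Ro.from_euler("z",w,degrees=True).as_matrix()@np.diag([1,-1,-1])
    print("dr",(np.degrees(Ro.from_matrix(R.T@Rt).as_rotvec())/5).round(2).tolist(),"offset",(R.T@(np.array([x,y,z])-p)).round(1).tolist())
E
python3 go.py 563.2 244.5 110 184.6 563.2 244.5 -1 184.6
```

```text
t 0.8 p [190.1 621.6 231.3] xyaw 163.0 tilt [-0. -0.] w 85.6 g 0.0 F [-0.6  1.2 -0.1] q [-79.  19.   2.  84.  -1.  77.  -3.]
dr [-0.0, -0.0, -4.32] offset [-467.1, -251.5, 121.3]
dr [-0.0, -0.0, -4.32] offset [-467.1, -251.5, 232.3]
```

Request:
jog_arm --dr '[[0,0,-4.32],[0,0,-4.32],[0,0,-4.32],[0,0,-4.32],[0,0,-4.32],[0,0,-4.32],[0,0,-4.32],[0,0,-4.32],[0,0,-4.32],[0,0,-4.32],[0,0,-4.32],[0,0,-4.32],[0,0,-4.32],[0,0,-4.32],[0,0,-4.32],[0,0,-4.32],[0,0,-4.32],[0,0,-4.32]]' --offset '[[-467.1,-251.5,121.3],[-467.1,-251.5,121.3],[-467.1,-251.5,121.3],[-467.1,-251.5,121.3],[-467.1,-251.5,121.3],[-467.1,-251.5,121.3],[-467.1,-251.5,121.3],[-467.1,-251.5,121.3],[-467.1,-251.5,121.3],[-467.1,-251.5,121.3],[-467.1,-251.5,121.3],[-467.1,-251.5,121.3],[-467.1,-251.5,121.3],[-467.1,-251.5,121.3],[-467.1,-251.5,121.3],[-467.1,-251.5,121.3],[-467.1,-251.5,121.3],[-467.1,-251.5,121.3]]' --claw '[0.88,0.88,0.88,0.88,0.88,0.88,0.88,0.88,0.88,0.88,0.88,0.88,0.88,0.88,0.88,0.88,0.88,0.88]' --squeeze 40

```text
t: 2.3
eef_pos: [0.5624, 0.2462, 0.1104]
tcp_rot: [[-0.997, -0.083, -0.0], [-0.083, 0.997, 0.001], [-0.0, 0.001, -1.0]]
ft_force: [0.3, -0.3, 0.0]
gripper_width: 0.075
grip_force: 0.0
```

```bash
python3 go.py 563.2 244.5 -1 184.6
```

```text
t 2.3 p [562.4 246.2 110.4] xyaw -175.3 tilt [-0.    0.05] w 75.0 g 0.0 F [ 0.3 -0.3  0. ] q [-40.  20.  15.  98.  -6.  62.  72.]
dr [0.01, 0.0, 0.03] offset [-0.7, -1.9, 111.4]
```

Request:
jog_arm --dr '[[0,0,0],[0,0,0],[0,0,0],[0,0,0],[0,0,0],[0,0,0],[0,0,0],[0,0,0],[0,0,0]]' --offset '[[0,0,25],[0,0,50],[0,0,75],[0,0,90],[0,0,98],[0,0,104],[0,0,108],[0,0,111],[0,0,111]]' --claw '[0.88,0.88,0.88,0.88,0.88,0.88,0.88,0.88,0.88]'

```text
t: 3.05
eef_pos: [0.5634, 0.2447, -0.0007]
tcp_rot: [[-0.997, -0.08, 0.001], [-0.08, 0.997, 0.0], [-0.001, 0.0, -1.0]]
ft_force: [-0.3, -0.7, -0.1]
gripper_width: 0.075
grip_force: 0.0
```

```bash
python3 go.py 563.2 244.5 -1 184.6
```

```text
t 3.05 p [563.4 244.7  -0.7] xyaw -175.4 tilt [0.03 0.02] w 75.0 g 0.0 F [-0.3 -0.7 -0.1] q [-39.  28.  14. 102.  -8.  51.  73.]
dr [0.0, 0.01, 0.0] offset [0.2, -0.2, 0.3]
```

Good tracking. Next: close, then lift.

Request:
jog_arm --dr '[[0,0,0],[0,0,0],[0,0,0],[0,0,0],[0,0,0],[0,0,0],[0,0,0],[0,0,0],[0,0,0],[0,0,0]]' --offset '[[0,0,0],[0,0,0],[0,0,0],[0,0,0],[0,0,0],[0,0,0],[0,0,0],[0,0,0],[0,0,0],[0,0,0]]' --claw '[0.8,0.75,0.7,0.6,0.6,0.6,0.6,0.6,0.6,0.6]'

```text
t: 3.88
eef_pos: [0.5638, 0.2443, 0.0001]
tcp_rot: [[-0.997, -0.08, 0.001], [-0.08, 0.997, 0.0], [-0.001, 0.0, -1.0]]
ft_force: [-1.6, -1.6, 6.8]
gripper_width: 0.0587
grip_force: 42.6
```

Request:
jog_arm --dr '[[0,0,0],[0,0,0],[0,0,0],[0,0,0],[0,0,0],[0,0,0],[0,0,0],[0,0,0]]' --offset '[[0,0,-5],[0,0,-20],[0,0,-40],[0,0,-60],[0,0,-80],[0,0,-90],[0,0,-90],[0,0,-90]]' --claw '[0.6,0.6,0.6,0.6,0.6,0.6,0.6,0.6]'

```text
t: 4.55
eef_pos: [0.5631, 0.2446, 0.0889]
tcp_rot: [[-0.997, -0.08, 0.0], [-0.08, 0.997, 0.0], [-0.0, 0.0, -1.0]]
ft_force: [0.1, 0.1, -2.8]
gripper_width: 0.0586
grip_force: 44.2
```

```bash
python3 - <<'E'
from h import *
ims=shot("bp1"); s=manip.get_state(); p=s["eef_pos"]; z=p[2]+.001
f=lambda p:(np.round(p[:3]*1e3,1).tolist(),round(np.degrees(p[3])%180,1))
print(f(fit("back_plate",[p[0],p[1],z,np.radians(4.6)],ims,("top",),(1,1,0,1))[0]),f(fit("back_plate",[p[0],p[1],z,np.radians(4.6)],ims,("side",),(1,1,0,1))[0]))
E
python3 go.py 498.5 55.1 100 191.25
```

```text
([575.1, 223.7, 88.6], np.float64(2.4)) ([534.6, 240.2, 88.6], np.float64(12.4))
t 4.65 p [562.3 244.1  87.6] xyaw -175.4 tilt [-0.11 -0.06] w 58.1 g 44.2 F [ 0.  -0.2 -2.8] q [-40.  22.  15.  99.  -6.  60.  72.]
dr [-0.01, -0.02, -1.33] offset [78.8, -183.3, -12.1]
```

Run:
```python
import cv2,numpy as np
from h import proj
o=[]
for c in ("top","side"):
    im=cv2.imread(f"pics/bp1_{c}.png"); u=proj(c,[.5635,.2445,.1])[0].astype(int); u[1]=max(u[1],45)
    o.append(cv2.resize(im[u[1]-45:u[1]+45,u[0]-45:u[0]+45],None,fx=4.4,fy=4.4,interpolation=cv2.INTER_CUBIC))
cv2.imwrite("pics/c2.png",np.hstack(o))
```

```text
(no output)
```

View pics/c2.png

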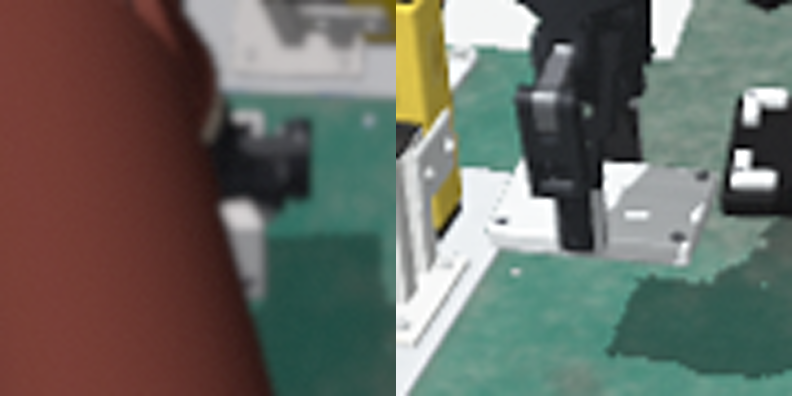

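Run:
```python
import cv2,numpy as np
from h import *
u=proj("side",[.5635,.2445,.1])[0].astype(int); u[1]=max(u[1],45)
px=lambda a:(np.array(a)-[396,0]+.5)/4.4-.5+u-45
q=unproj("side",[px(a) for a in ([502,221],[677,237],[703,176])],.0995)*1e3; print(q.round(1)); print((q[0]+q[1])/2,(q[0]+q[2])/2)
# same screws in the first pictures, both views
for cam,c in (("side",[269,304]),("top",[210,230])):
    im=cv2.imread(f"pics/{cam}0.png")[:,:,1].astype(float); x,y=c
    r=(34,26) if cam=="side" else (13,20)
    a=im[y-r[1]:y+r[1],x-r[0]:x+r[0]]
    b=cv2.morphologyEx(a.astype(np.float32),cv2.MORPH_BLACKHAT,np.ones((5,5)))
    pts_=[]
    for _ in range(6):
        i=np.unravel_index(b.argmax(),b.shape); v=b[i]; w=b[max(0,i[0]-2):i[0]+3,max(0,i[1]-2):i[1]+3]; yy,xx=np.mgrid[max(0,i[0]-2):max(0,i[0]-2)+w.shape[0],max(0,i[1]-2):max(0,i[1]-2)+w.shape[1]]
        pts_.append([(xx*w).sum()/w.sum()+x-r[0],(yy*w).sum()/w.sum()+y-r[1],v]); b[max(0,i[0]-3):i[0]+4,max(0,i[1]-3):i[1]+4]=0
    P=np.array(pts_); print(cam,np.c_[P,unproj(cam,P[:,:2],.012)*1e3].round(1).tolist())
```

```text
[[600.7 269.1  99.5]
 [521.5 262.5  99.5]
 [524.6 214.5  99.5]]
[561.06062877 265.80501677  99.5       ] [562.64769519 241.80182949  99.5       ]
side [[245.9, 306.7, 170.0, 602.1, 267.8, 12.0], [284.4, 310.6, 147.0, 522.4, 261.3, 12.0], [289.8, 296.1, 107.0, 526.0, 213.1, 12.0], [252.4, 292.5, 92.0, 605.8, 220.0, 12.0], [292.3, 305.0, 63.0, 512.4, 240.2, 12.0], [289.2, 313.8, 63.0, 509.9, 268.7, 12.0]]
top [[204.1, 210.3, 48.0, 607.8, 261.8, 12.0], [216.0, 248.8, 44.0, 518.4, 227.3, 12.0], [197.3, 217.1, 43.0, 591.0, 276.3, 12.0], [209.0, 210.2, 42.0, 608.4, 250.4, 12.0], [197.3, 223.0, 42.0, 577.0, 275.1, 12.0], [197.2, 231.0, 42.0, 558.2, 273.6, 12.0]]
```

Request:
jog_arm --dr '[[0,0,-0.3],[0,0,-0.6],[0,0,-0.9],[0,0,-1.2],[0,0,-1.33],[0,0,-1.33],[0,0,-1.33],[0,0,-1.33],[0,0,-1.33],[0,0,-1.33],[0,0,-1.33]]' --offset '[[10,-25,0],[25,-58,0],[40,-92,0],[55,-126,0],[68,-157,0],[76,-175,10],[79.6,-182.7,25],[79.6,-182.7,39],[79.6,-182.7,44],[79.6,-182.7,44],[79.6,-182.7,44]]' --claw '[0.6,0.6,0.6,0.6,0.6,0.6,0.6,0.6,0.6,0.6,0.6]'

```text
t: 5.57
eef_pos: [0.4983, 0.0562, 0.0447]
tcp_rot: [[-0.981, -0.196, -0.001], [-0.196, 0.981, -0.0], [0.001, -0.0, -1.0]]
ft_force: [0.9, 0.3, -1.4]
gripper_width: 0.059
grip_force: 44.1
```

```bash
python3 go.py 498.5 55.1 14 191.25
python3 - <<'E'
from h import *
ims=shot("n1"); o=[]
for c in ("top","side"):
    u=proj(c,[.4985,.055,.04])[0].astype(int)
    o.append(cv2.resize(ims[c][u[1]-40:u[1]+40,u[0]-40:u[0]+40][:,:,::-1],None,fx=5,fy=5,interpolation=cv2.INTER_CUBIC)); print(u)
cv2.imwrite("pics/c3.png",np.hstack(o))
E
```

```text
t 5.57 p [498.3  56.2  44.7] xyaw -168.7 tilt [-0.06 -0.03] w 59.0 g 44.1 F [ 0.9  0.3 -1.4] q [-28.  13.  19. 117.  -5.  51.  94.]
dr [-0.0, -0.01, 0.01] offset [-0.0, -1.2, 30.7]
[290 258]
[321 246]
```

View pics/c3.png

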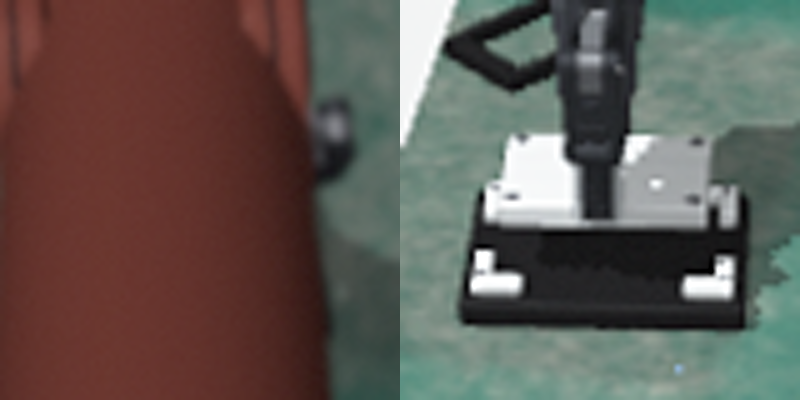

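Run:
```python
from h import *
px=lambda a:(np.array(a)-[400,0]+.5)/5-.5+np.array([321,246])-40
for z in (.0555,.0567,.058):
    q=unproj("side",[px(a) for a in ([511,197],[694,198],[697,142],[521,140])],z)*1e3
    e=q[1]-q[0]; f=q[2]-q[3]; print(q.mean(0).round(1),[np.linalg.norm(v).round(1) for v in (e,f)],[round(float(np.degrees(np.arctan2(-v[1],-v[0]))),1) for v in (e,f)])
```

```text
[499.8  51.2  55.5] [np.float64(80.9), np.float64(80.2)] [12.9, 12.1]
[499.2  53.   56.7] [np.float64(80.8), np.float64(80.0)] [12.9, 12.1]
[498.7  55.   58. ] [np.float64(80.6), np.float64(79.9)] [12.9, 12.1]
```

Request:
jog_arm --dr '[[0,0,0],[0,0,0],[0,0,0],[0,0,0],[0,0,0],[0,0,0],[0,0,0],[0,0,0],[0,0,0]]' --offset '[[0,0.8,0],[0,0.8,8],[0,0.8,14],[0,0.8,19],[0,0.8,23],[0,0.8,26],[0,0.8,28],[0,0.8,29.5],[0,0.8,29.5]]' --claw '[0.6,0.6,0.6,0.6,0.6,0.6,0.6,0.6,0.6]'

```text
t: 6.42
eef_pos: [0.4982, 0.0567, 0.0153]
tcp_rot: [[-0.981, -0.195, -0.0], [-0.195, 0.981, -0.0], [0.0, -0.0, -1.0]]
ft_force: [0.1, -1.1, -1.8]
gripper_width: 0.0586
grip_force: 44.2
```

```bash
python3 go.py
python3 - <<'E'
from h import *
ims=shot("n2"); c="side"; u=proj(c,[.4985,.055,.04])[0].astype(int)
cv2.imwrite("pics/c4.png",cv2.resize(ims[c][u[1]-35:u[1]+45,u[0]-40:u[0]+40][:,:,::-1],None,fx=6,fy=6,interpolation=cv2.INTER_CUBIC)); print(u)
E
```

```text
t 6.42 p [498.2  56.7  15.3] xyaw -168.8 tilt [-0.02 -0.01] w 58.6 g 44.2 F [ 0.1 -1.1 -1.8] q [-28.  16.  18. 118.  -7.  48.  95.]
[321 246]
```

View pics/c4.png

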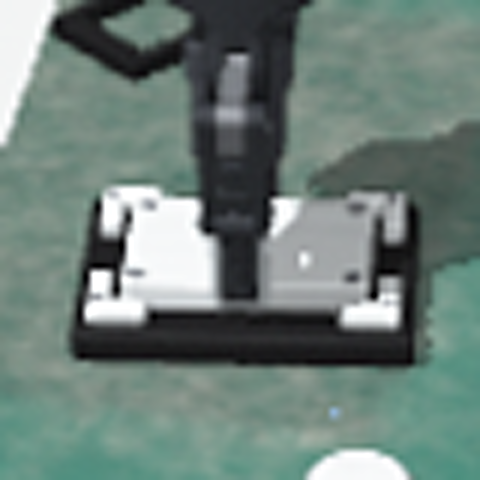

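The side view shows the plate lying between all four angles, just above the floor. I'll lower it the last bit, release and rise.

Request:
jog_arm --dr '[[0,0,0],[0,0,0],[0,0,0],[0,0,0],[0,0,0],[0,0,0],[0,0,0],[0,0,0]]' --offset '[[0,0,0.7],[0,0,1.2],[0,0,1.2],[0,0,1.2],[0,0,1.2],[0,0,1.2],[0,0,1.2],[0,0,1.2]]' --claw '[0.6,0.6,0.6,0.72,0.8,0.8,0.8,0.8]'

```text
t: 7.18
eef_pos: [0.4984, 0.0568, 0.0144]
tcp_rot: [[-0.981, -0.195, 0.0], [-0.195, 0.981, 0.0], [-0.0, -0.0, -1.0]]
ft_force: [0.7, 0.7, 1.1]
gripper_width: 0.0681
grip_force: 0.0
```

Request:
jog_arm --dr '[[0,0,0],[0,0,0],[0,0,0],[0,0,0],[0,0,0],[0,0,0],[0,0,0]]' --offset '[[0,0,-5],[0,0,-20],[0,0,-45],[0,0,-70],[0,0,-95],[0,0,-100],[0,0,-100]]' --claw '[0.8,0.8,0.8,0.8,0.8,0.8,0.8]'

```text
t: 7.77
eef_pos: [0.4997, 0.057, 0.1166]
tcp_rot: [[-0.981, -0.195, 0.004], [-0.195, 0.981, 0.001], [-0.004, 0.001, -1.0]]
ft_force: [-0.1, -0.2, -0.7]
gripper_width: 0.0686
grip_force: 0.0
```

```bash
python3 go.py 583.9 -136.1 100 55.6; python3 -c "
from h import *; shot('n3')"
```

```text
t 7.77 p [499.7  57.  116.6] xyaw -168.8 tilt [0.22 0.08] w 68.6 g 0.0 F [-0.1 -0.2 -0.7] q [-29.   7.  19. 113.  -3.  60.  92.]
dr [0.06, 0.01, 27.13] offset [-44.8, -205.8, 16.6]
```

Request:
jog_arm --dr '[[0,0,1],[0,0,2.4],[0,0,3.8],[0,0,5.2],[0,0,6.6],[0,0,8],[0,0,9.4],[0,0,10.8],[0,0,12.2],[0,0,13.6],[0,0,15],[0,0,16.4],[0,0,17.8],[0,0,19.2],[0,0,20.6],[0,0,22],[0,0,23.4],[0,0,24.8],[0,0,26.2],[0,0,27.1]]' --offset '[[-2,-10,0],[-5,-22,0],[-8,-34,0],[-10,-46,0],[-13,-58,0],[-16,-70,0],[-18,-82,0],[-21,-94,0],[-24,-106,0],[-26,-118,0],[-29,-130,0],[-32,-142,0],[-34,-154,0],[-36,-166,0],[-38,-178,0],[-40,-190,0],[-43,-200,5],[-45,-206,10],[-45,-206,16],[-45,-206,16]]' --claw '[0.88,0.88,0.88,0.88,0.88,0.88,0.88,0.88,0.88,0.88,0.88,0.88,0.88,0.88,0.88,0.88,0.88,0.88,0.88,0.88]'

```text
t: 9.53
eef_pos: [0.5811, -0.137, 0.0956]
tcp_rot: [[0.569, 0.822, -0.004], [0.822, -0.569, -0.001], [-0.003, -0.003, -1.0]]
ft_force: [-0.3, 0.9, 0.1]
gripper_width: 0.0747
grip_force: 0.0
```

```bash
python3 go.py 584.3 -136.1 0 55.6
python3 - <<'E'
from h import *
ims=shot("n4"); f=lambda p:(np.round(p[:3]*1e3,1).tolist(),round(np.degrees(p[3])%180,1))
b0=(.4983,.0567,.014,np.radians(11.2))
B={}
for c in ("top","side"):
    B[c]=fit("back_plate",b0,ims,(c,),(1,1,0,1)); print(c,f(B[c][0]),B[c][1])
draw(ims,[("back_plate",B["top"][0]),("back_plate",B["side"][0])],"pics/d3.png",5,40)
E
```

```text
t 9.53 p [ 581.1 -137.    95.6] xyaw 55.3 tilt [-0.24 -0.05] w 74.7 g 0.0 F [-0.3  0.9  0.1] q [-26.  24.  44. 102. -18.  62. -10.]
dr [-0.03, 0.03, -0.06] offset [2.8, 2.4, 95.6]
top ([498.4, 59.2, 14.0], np.float64(1.2)) 3.1491217613220215
side ([498.0, 56.1, 14.0], np.float64(10.9)) 3.207493305206299
```

View pics/d3.png

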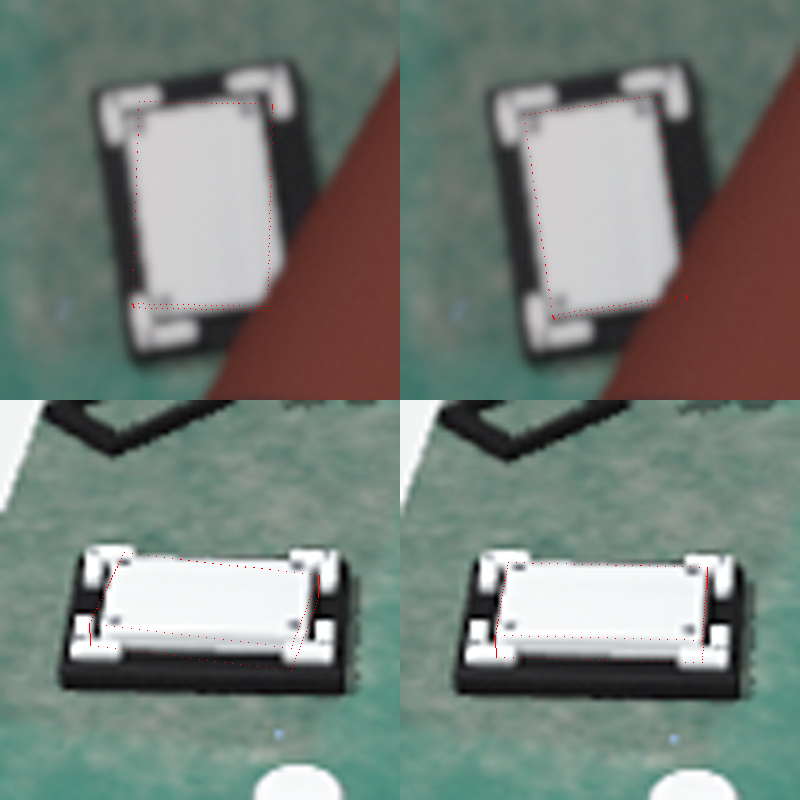

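```bash
python3 - <<'E'
from h import *
im=cv2.imread("pics/n4_side.png")[:,:,1].astype(np.float32)
c=proj("side",np.array([.498,.0561,.024]))[0].astype(int)
P=[]
for a in ([508,625],[690,630],[692,570],[519,567]):
    u=(np.array(a)-[400,400]+.5)/5-.5+c-40; x,y=np.round(u).astype(int)
    w=im[y-3:y+4,x-3:x+4]; w=np.clip(np.percentile(w,70)-w,0,None)**2; w[:, :]*=(w>.25*w.max()); yy,xx=np.mgrid[y-3:y+4,x-3:x+4]
    P.append([(xx*w).sum()/w.sum(),(yy*w).sum()/w.sum()]); 
q=unproj("side",P,.026)*1e3; print(np.array(P).round(1).tolist(),q.mean(0).round(1))
d=q[[0,3]].mean(0)-q[[1,2]].mean(0); print(np.degrees(np.arctan2(d[1],d[0])),np.linalg.norm(d)); print(q.round(1))
E
python3 go.py 584.3 -136.1 0 55.6
```

```text
[[300.1, 256.6], [343.0, 257.8], [339.9, 245.6], [303.6, 245.9]] [499.4  55.4  26. ]
12.324738149022027 89.55054828844266
[[540.8  87.   26. ]
 [446.5  69.4  26. ]
 [464.7  22.4  26. ]
 [545.4  42.9  26. ]]
t 9.63 p [ 581.5 -136.6   96.5] xyaw 55.6 tilt [-0.19 -0.05] w 75.1 g 0.0 F [0.2 0.5 0.4] q [-26.  24.  44. 102. -18.  62. -10.]
dr [-0.03, 0.03, 0.01] offset [2.2, 2.2, 96.5]
```

Request:
jog_arm --dr '[[0,0,0],[-0.03,0.03,0],[-0.03,0.03,0],[-0.03,0.03,0],[-0.03,0.03,0],[-0.03,0.03,0],[-0.03,0.03,0],[-0.03,0.03,0],[-0.03,0.03,0],[-0.03,0.03,0],[-0.03,0.03,0],[-0.03,0.03,0],[-0.03,0.03,0],[-0.03,0.03,0],[-0.03,0.03,0],[-0.03,0.03,0]]' --offset '[[2.2,2.2,15],[2.2,2.2,40],[2.2,2.2,65],[2.2,2.2,80],[2.2,2.2,88],[2.2,2.2,92],[2.2,2.2,95],[2.2,2.2,95],[2.2,2.2,95],[2.2,2.2,95],[2.2,2.2,95],[2.2,2.2,95],[2.2,2.2,95],[2.2,2.2,95],[2.2,2.2,95],[2.2,2.2,95]]' --claw '[0.88,0.88,0.88,0.88,0.88,0.88,0.88,0.88,0.8,0.72,0.65,0.6,0.58,0.58,0.58,0.58]' --squeeze 30

```text
t: 10.97
eef_pos: [0.5863, -0.136, 0.0045]
tcp_rot: [[0.563, 0.827, 0.005], [0.827, -0.563, 0.001], [0.004, 0.004, -1.0]]
ft_force: [-2.2, 0.7, 8.3]
gripper_width: 0.054
grip_force: 30.1
```

```bash
python3 go.py 584.3 -136.1 1.5 55.6
```

```text
t 10.97 p [ 586.3 -136.     4.5] xyaw 55.8 tilt [0.29 0.06] w 54.0 g 30.1 F [-2.2  0.7  8.3] q [-22.  31.  39. 105. -24.  52.  -6.]
dr [0.04, -0.04, 0.03] offset [-1.2, -1.6, 3.0]
```

The pose reads z 4.5 mm with 8 N up, so I'm not sure how low the tips sit. I'll open slightly, go lower and grip again.

Request:
jog_arm --dr '[[0,0,0],[0,0,0],[0,0,0],[0,0,0],[0,0,0],[0,0,0],[0,0,0],[0,0,0]]' --offset '[[0,0,0],[0,0,0],[0,0,0],[0,0,0],[0,0,1],[0,0,2],[0,0,3],[0,0,3]]' --claw '[0.7,0.74,0.74,0.74,0.74,0.74,0.74,0.74]'

```text
t: 11.63
eef_pos: [0.5855, -0.136, 0.0]
tcp_rot: [[0.563, 0.827, 0.003], [0.827, -0.563, 0.001], [0.002, 0.002, -1.0]]
ft_force: [-0.5, -0.2, -0.6]
gripper_width: 0.0633
grip_force: 0.0
```

```bash
python3 go.py 584.3 -136.1 0 55.6
```

```text
t 11.63 p [ 585.5 -136.     0. ] xyaw 55.7 tilt [0.18 0.04] w 63.3 g 0.0 F [-0.5 -0.2 -0.6] q [-22.  31.  39. 105. -25.  52.  -6.]
dr [0.03, -0.03, 0.03] offset [-0.8, -0.9, 0.0]
```

Request:
jog_arm --dr '[[0,0,0],[0,0,0],[0,0,0],[0,0,0]]' --offset '[[0,0,0.8],[0,0,1.6],[0,0,2.4],[0,0,2.4]]' --claw '[0.74,0.74,0.74,0.74]'

```text
t: 11.97
eef_pos: [0.5856, -0.136, -0.0022]
tcp_rot: [[0.563, 0.827, 0.003], [0.827, -0.563, 0.001], [0.003, 0.002, -1.0]]
ft_force: [-0.4, 0.7, 0.6]
gripper_width: 0.0632
grip_force: 0.0
```

Request:
jog_arm --dr '[[0,0,0],[0,0,0],[0,0,0],[0,0,0],[0,0,0],[0,0,0],[0,0,0],[0,0,0]]' --offset '[[0,0,0],[0,0,0],[0,0,0],[0,0,0],[0,0,0],[0,0,0],[0,0,0],[0,0,0]]' --claw '[0.7,0.66,0.62,0.58,0.58,0.58,0.58,0.58]'

```text
t: 12.63
eef_pos: [0.5859, -0.1361, -0.0018]
tcp_rot: [[0.563, 0.826, 0.004], [0.826, -0.563, 0.001], [0.003, 0.003, -1.0]]
ft_force: [-1.3, -0.3, 5.1]
gripper_width: 0.0549
grip_force: 32.3
```

Request:
jog_arm --dr '[[0,0,0],[0,0,0],[0,0,0],[0,0,0],[0,0,0],[0,0,0],[0,0,0],[0,0,0]]' --offset '[[0,0,-5],[0,0,-20],[0,0,-40],[0,0,-60],[0,0,-80],[0,0,-90],[0,0,-90],[0,0,-90]]' --claw '[0.58,0.58,0.58,0.58,0.58,0.58,0.58,0.58]'

```text
t: 13.3
eef_pos: [0.5854, -0.1358, 0.0877]
tcp_rot: [[0.563, 0.827, 0.004], [0.827, -0.563, 0.001], [0.003, 0.003, -1.0]]
ft_force: [0.1, -0.9, -1.1]
gripper_width: 0.0551
grip_force: 32.0
```

```bash
python3 go.py 498.3 56.8 60 11.25
```

```text
t 13.3 p [ 585.4 -135.8   87.7] xyaw 55.8 tilt [0.23 0.06] w 55.1 g 32.0 F [ 0.1 -0.9 -1.1] q [-26.  25.  43. 102. -19.  61. -10.]
dr [0.02, -0.04, 8.9] offset [110.1, -180.4, 27.5]
```

Request:
jog_arm --dr '[[0,0,0.8],[0,0,1.8],[0,0,2.8],[0,0,3.8],[0,0,4.8],[0,0,5.8],[0,0,6.8],[0,0,7.8],[0,0,8.6],[0.02,-0.04,8.9],[0.02,-0.04,8.9],[0.02,-0.04,8.9],[0.02,-0.04,8.9],[0.02,-0.04,8.9],[0.02,-0.04,8.9]]' --offset '[[8,-13,0],[20,-33,0],[32,-53,0],[45,-73,0],[57,-93,0],[69,-113,0],[81,-133,0],[94,-153,5],[104,-170,13],[110,-180.4,22],[110,-180.4,27.5],[110,-180.4,27.5],[110,-180.4,27.5],[110,-180.4,27.5],[110,-180.4,27.5]]' --claw '[0.58,0.58,0.58,0.58,0.58,0.58,0.58,0.58,0.58,0.58,0.58,0.58,0.58,0.58,0.58]'

```text
t: 14.55
eef_pos: [0.4988, 0.0553, 0.0605]
tcp_rot: [[0.981, 0.194, 0.0], [0.194, -0.981, -0.0], [0.0, 0.0, -1.0]]
ft_force: [-0.4, -1.0, -0.1]
gripper_width: 0.055
grip_force: 32.0
```

```bash
python3 go.py 498.3 56.8 28 11.25
python3 - <<'E'
from h import *
ims=shot("f1"); s=manip.get_state(); p=s["eef_pos"]; f=lambda p:(np.round(p[:3]*1e3,1).tolist(),round(np.degrees(p[3])%180,1))
r=fit("window_frame",[*p[:2],p[2]+.002,np.radians(11.2)],ims,("side",),(1,1,0,1)); print(f(r[0]),r[1])
draw(ims,[("window_frame",r[0])],"pics/d4.png",7,40)
E
cd pics; python3 -c "
import cv2;a=cv2.imread('d4.png');cv2.imwrite('d4.png',a[560:])"
```

```text
t 14.55 p [498.8  55.3  60.5] xyaw 11.2 tilt [ 0.03 -0.01] w 55.0 g 32.0 F [-0.4 -1.  -0.1] q [-58.  16.  53. 117. -16.  54. -75.]
dr [0.0, -0.01, -0.02] offset [-0.3, -1.6, 32.5]
([498.6, 53.1, 62.5], np.float64(12.2)) 2.824065923690796
```

View pics/d4.png

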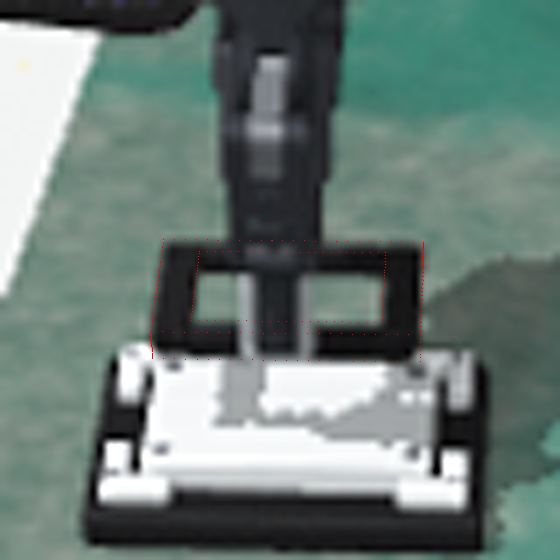

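Request:
jog_arm --dr '[[0,0,0],[0,0,0],[0,0,0],[0,0,0],[0,0,0],[0,0,0],[0,0,0],[0,0,0],[0,0,0]]' --offset '[[0.9,-1.4,0],[0.9,-1.4,10],[0.9,-1.4,18],[0.9,-1.4,24],[0.9,-1.4,29],[0.9,-1.4,32],[0.9,-1.4,34],[0.9,-1.4,34],[0.9,-1.4,34]]' --claw '[0.58,0.58,0.58,0.58,0.58,0.58,0.58,0.58,0.58]'

```text
t: 15.4
eef_pos: [0.499, 0.0579, 0.0263]
tcp_rot: [[0.981, 0.195, -0.0], [0.195, -0.981, 0.0], [-0.0, -0.0, -1.0]]
ft_force: [0.7, 0.1, -1.1]
gripper_width: 0.0548
grip_force: 32.1
```

```bash
python3 go.py 499.4 56.8 24.3 11.25
```

```text
t 15.4 p [499.   57.9  26.3] xyaw 11.2 tilt [-0.01  0.  ] w 54.8 g 32.1 F [ 0.7  0.1 -1.1] q [-55.  20.  50. 118. -20.  50. -72.]
dr [-0.0, 0.0, -0.0] offset [0.2, 1.2, 2.0]
```

Request:
jog_arm --dr '[[0,0,0],[0,0,0],[0,0,0],[0,0,0],[0,0,0],[0,0,0]]' --offset '[[0.2,1.1,0],[0.2,1.1,0.5],[0.2,1.1,1.1],[0.2,1.1,1.8],[0.2,1.1,1.8],[0.2,1.1,1.8]]' --claw '[0.58,0.58,0.58,0.58,0.58,0.58]'

```text
t: 15.9
eef_pos: [0.4993, 0.057, 0.0244]
tcp_rot: [[0.981, 0.195, -0.0], [0.195, -0.981, 0.0], [-0.0, -0.0, -1.0]]
ft_force: [0.1, -0.2, -0.8]
gripper_width: 0.055
grip_force: 32.1
```

```bash
python3 go.py 499.4 56.8 24.3 11.25
```

```text
t 15.9 p [499.3  57.   24.4] xyaw 11.2 tilt [-0.01  0.01] w 55.0 g 32.1 F [ 0.1 -0.2 -0.8] q [-55.  20.  50. 118. -20.  50. -72.]
dr [-0.0, 0.0, -0.0] offset [0.0, 0.2, 0.1]
```

Lower by 0.4 mm more, release slowly, and rise.

Request:
jog_arm --dr '[[0,0,0],[0,0,0],[0,0,0],[0,0,0],[0,0,0],[0,0,0],[0,0,0]]' --offset '[[0,0.1,0.4],[0,0.1,0.4],[0,0.1,0.4],[0,0.1,0.4],[0,0.1,0.4],[0,0.1,0.4],[0,0.1,0.4]]' --claw '[0.58,0.64,0.68,0.72,0.76,0.76,0.76]'

```text
t: 16.48
eef_pos: [0.4994, 0.0569, 0.024]
tcp_rot: [[0.981, 0.195, -0.0], [0.195, -0.981, 0.0], [-0.0, -0.0, -1.0]]
ft_force: [0.6, -0.2, -0.3]
gripper_width: 0.0648
grip_force: 0.0
```

Request:
jog_arm --dr '[[0,0,0],[0,0,0],[0,0,0],[0,0,0],[0,0,0],[0,0,0],[0,0,0]]' --offset '[[0,0,-5],[0,0,-20],[0,0,-40],[0,0,-60],[0,0,-80],[0,0,-90],[0,0,-90]]' --claw '[0.76,0.7,0.6,0.6,0.6,0.6,0.6]'

```text
t: 17.07
eef_pos: [0.5007, 0.0572, 0.1161]
tcp_rot: [[0.981, 0.195, 0.003], [0.195, -0.981, 0.002], [0.003, -0.002, -1.0]]
ft_force: [1.3, 0.6, -0.7]
gripper_width: 0.0514
grip_force: 0.0
```

```bash
python3 go.py 426 -211.3 110 30.2
```

```text
t 17.07 p [500.7  57.2 116.1] xyaw 11.3 tilt [0.17 0.13] w 51.4 g 0.0 F [ 1.3  0.6 -0.7] q [-62.  10.  55. 114. -10.  60. -80.]
dr [-0.01, -0.04, -3.79] offset [-125.7, 248.8, 5.2]
```

Request:
jog_arm --dr '[[0,0,-0.3],[0,0,-0.8],[0,0,-1.3],[0,0,-1.8],[0,0,-2.3],[0,0,-2.8],[0,0,-3.2],[0,0,-3.6],[0,0,-3.79],[0,0,-3.79],[0,0,-3.79],[0,0,-3.79],[0,0,-3.79],[0,0,-3.79],[0,0,-3.79],[0,0,-3.79]]' --offset '[[-8,15,0],[-22,43,0],[-37,73,0],[-52,103,0],[-67,133,0],[-82,163,0],[-97,193,0],[-110,220,0],[-119,240,2],[-124.3,248.8,4],[-124.3,248.8,4],[-124.3,248.8,4],[-124.3,248.8,4],[-124.3,248.8,4],[-124.3,248.8,4],[-124.3,248.8,4]]' --claw '[0.6,0.6,0.6,0.6,0.6,0.6,0.6,0.6,0.6,0.6,0.6,0.6,0.6,0.6,0.6,0.6]'

```text
t: 18.4
eef_pos: [0.4263, -0.2106, 0.11]
tcp_rot: [[0.864, 0.504, -0.0], [0.504, -0.864, 0.0], [0.0, -0.0, -1.0]]
ft_force: [-0.1, 1.3, -0.4]
gripper_width: 0.0512
grip_force: 0.0
```

```bash
python3 go.py 426 -211.3 11 30.2
python3 - <<'E'
from h import *
ims=shot("f2"); o=[]
for c in ("top","side"):
    u=proj(c,[.4985,.055,.03])[0].astype(int); print(c,u)
    o.append(cv2.resize(ims[c][u[1]-33:u[1]+33,u[0]-33:u[0]+33][:,:,::-1],None,fx=6,fy=6,interpolation=cv2.INTER_CUBIC))
cv2.imwrite("pics/c5.png",np.hstack(o))
f=lambda p:(np.round(p[:3]*1e3,1).tolist(),round(np.degrees(p[3])%180,1))
for c in ("top","side"):
    r=fit("window_frame",[.4985,.0567,.026,np.radians(11.2)],ims,(c,),(1,1,0,1)); print(c,f(r[0]),r[1])
    r=fit("back_plate",[.4985,.0567,.014,np.radians(11.2)],ims,(c,),(1,1,0,1)); print(c,"bp",f(r[0]),r[1])
E
```

```text
t 18.4 p [ 426.3 -210.6  110. ] xyaw 30.3 tilt [-0.    0.03] w 51.2 g 0.0 F [-0.1  1.3 -0.4] q [-40.   7.  65. 118.  -8.  59. -30.]
dr [-0.0, -0.0, 0.02] offset [-0.7, 0.5, 99.0]
top [290 258]
side [322 249]
top ([499.0, 54.2, 26.0], np.float64(7.7)) 2.6800031661987305
top bp ([507.6, 50.4, 14.0], np.float64(15.8)) 2.6364798545837402
side ([498.4, 53.8, 26.0], np.float64(13.2)) 3.253800868988037
side bp ([490.5, 58.7, 14.0], np.float64(20.0)) 3.0858912467956543
```

View pics/c5.png

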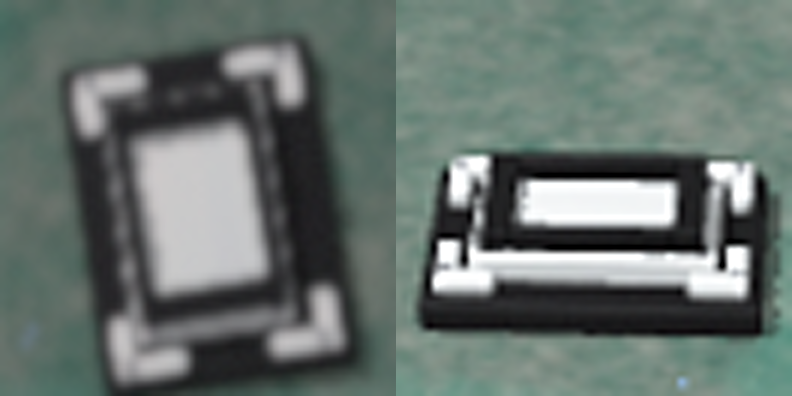

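Run:
```python
from h import *
im=cv2.imread("pics/f2_top.png").astype(np.float32).min(2); u=np.array([290,258])
def edge(rows,c0,slope,half,sgn,z):
    "subpixel edge per row; sgn +1: dark to bright going right"
    P=[]
    for r in rows:
        c=c0+(r-rows[0])*slope; xs=np.arange(c-half,c+half+.01,.25)
        v=map_coordinates(im,[np.full(len(xs),r),xs],order=3); g=np.clip(sgn*np.gradient(v),0,None)**2
        P.append([(xs*g).sum()/g.sum(),r])
    P=np.array(P,float); W=unproj("top",P,z); k=np.polyfit(W[:,0],W[:,1],1); res=W[:,1]-np.polyval(k,W[:,0])
    return round(np.degrees(np.arctan(k[0])),2),round(np.polyval(k,.4985)*1e3,2),round(res.std()*1e3,2)
px=lambda a:(np.array(a)+.5)/6-.5+u-33
L=px([137,160]);print("win left",edge(np.arange(L[1],px([0,285])[1],1),L[0],.14,3,1,.036))
L=px([250,150]);print("win right",edge(np.arange(L[1],px([0,270])[1],1),L[0],.15,3,-1,.036))
L=px([68,105]);print("nest left",edge(np.arange(L[1],px([0,365])[1],1),L[0],.13,3,-1,.014))
L=px([311,70]);print("nest right",edge(np.arange(L[1],px([0,330])[1],1),L[0],.13,3,1,.014))
L=px([108,150]);print("plate left",edge(np.arange(L[1],px([0,310])[1],1),L[0],.13,2,1,.026))
L=px([276,130]);print("plate right",edge(np.arange(L[1],px([0,280])[1],1),L[0],.13,2.,-1,.026))
```

```text
win left (np.float64(12.3), np.float64(78.59), np.float64(0.21))
win right (np.float64(11.92), np.float64(35.61), np.float64(0.11))
nest left (np.float64(11.17), np.float64(104.03), np.float64(0.77))
nest right (np.float64(10.77), np.float64(4.69), np.float64(0.57))
plate left (np.float64(11.45), np.float64(90.77), np.float64(0.37))
plate right (np.float64(11.07), np.float64(25.84), np.float64(0.34))
```

Frame and plate are parallel within about 0.8° and centred within about 1 mm, and the plate sits inside the angles. Next is the diffuser block, gripped high so the fingertips stay above the frame.

Request:
jog_arm --dr '[[0,0,0],[0,0,0],[0,0,0],[0,0,0],[0,0,0],[0,0,0],[0,0,0],[0,0,0],[0,0,0],[0,0,0],[0,0,0],[0,0,0],[0,0,0],[0,0,0],[0,0,0],[0,0,0]]' --offset '[[0,0,20],[0,0,45],[0,0,70],[0,0,85],[0,0,93],[0,0,98],[0,0,98],[0,0,98],[0,0,98],[0,0,98],[0,0,98],[0,0,98],[0,0,98],[0,0,98],[0,0,98],[0,0,98]]' --claw '[0.6,0.6,0.6,0.6,0.6,0.6,0.6,0.6,0.55,0.5,0.45,0.4,0.35,0.3,0.28,0.28]' --squeeze 30

```text
t: 19.83
eef_pos: [0.4263, -0.2113, 0.0125]
tcp_rot: [[0.864, 0.503, 0.0], [0.503, -0.864, 0.001], [0.001, -0.0, -1.0]]
ft_force: [-1.4, 1.3, 9.1]
gripper_width: 0.0293
grip_force: 28.9
```

Request:
jog_arm --dr '[[0,0,0],[0,0,0],[0,0,0],[0,0,0],[0,0,0],[0,0,0],[0,0,0],[0,0,0],[0,0,0],[0,0,0],[0,0,0]]' --offset '[[0,0,0],[0,0,0],[0,0,-5],[0,0,-20],[0,0,-40],[0,0,-60],[0,0,-80],[0,0,-90],[0,0,-90],[0,0,-90],[0,0,-90]]' --claw '[0.28,0.28,0.28,0.28,0.28,0.28,0.28,0.28,0.28,0.28,0.28]'

```text
t: 20.75
eef_pos: [0.4256, -0.211, 0.1013]
tcp_rot: [[0.864, 0.503, -0.001], [0.503, -0.864, 0.001], [-0.0, -0.001, -1.0]]
ft_force: [0.7, 0.0, -0.3]
gripper_width: 0.0291
grip_force: 30.2
```

```bash
python3 go.py 498.3 57 80 12
```

```text
t 20.75 p [ 425.6 -211.   101.3] xyaw 30.2 tilt [-0.05  0.04] w 29.1 g 30.2 F [ 0.7  0.  -0.3] q [-40.   9.  66. 119. -10.  58. -28.]
dr [-0.01, 0.01, 3.64] offset [197.7, -194.9, 21.5]
```

Request:
jog_arm --dr '[[0,0,0.3],[0,0,0.7],[0,0,1.1],[0,0,1.5],[0,0,1.9],[0,0,2.3],[0,0,2.8],[0,0,3.2],[0,0,3.64],[0,0,3.64],[0,0,3.64],[0,0,3.64],[0,0,3.64],[0,0,3.64],[0,0,3.64],[0,0,3.64]]' --offset '[[10,-10,0],[30,-30,0],[53,-53,0],[76,-76,0],[99,-99,0],[122,-121,0],[145,-143,0],[168,-166,5],[186,-184,12],[197.4,-195.4,18],[197.4,-195.4,22],[197.4,-195.4,22],[197.4,-195.4,22],[197.4,-195.4,22],[197.4,-195.4,22],[197.4,-195.4,22]]' --claw '[0.28,0.28,0.28,0.28,0.28,0.28,0.28,0.28,0.28,0.28,0.28,0.28,0.28,0.28,0.28,0.28]'

```text
t: 22.08
eef_pos: [0.4984, 0.0561, 0.0803]
tcp_rot: [[0.978, 0.206, 0.0], [0.206, -0.978, 0.001], [0.0, -0.001, -1.0]]
ft_force: [0.3, -0.5, -1.4]
gripper_width: 0.0288
grip_force: 30.1
```

```bash
python3 go.py 498.3 57 40 12
python3 - <<'E'
from h import *
ims=shot("g1"); s=manip.get_state(); p=s["eef_pos"]; f=lambda p:(np.round(p[:3]*1e3,1).tolist(),round(np.degrees(p[3])%180,1))
r=fit("diffuser",[*p[:2],p[2]-.0123,np.radians(11.2)],ims,("side",),(1,1,0,1)); print(f(r[0]),r[1])
draw(ims,[("diffuser",r[0])],"pics/d5.png",7,40); a=cv2.imread('pics/d5.png');cv2.imwrite('pics/d5.png',a[560:])
E
```

```text
t 22.08 p [498.4  56.1  80.3] xyaw 11.9 tilt [0.01 0.04] w 28.8 g 30.1 F [ 0.3 -0.5 -1.4] q [-63.  15.  58. 116. -16.  56. -74.]
dr [-0.01, -0.0, -0.02] offset [0.1, -0.9, 40.3]
([498.6, 58.3, 68.0], np.float64(14.2)) 2.820970058441162
```

View pics/d5.png

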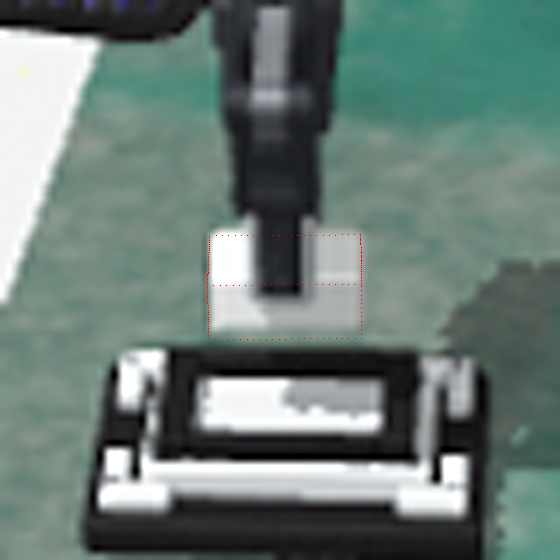

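Request:
jog_arm --dr '[[0,0,0],[0,0,0],[0,0,0],[0,0,0],[0,0,0],[0,0,0],[0,0,0],[0,0,0],[0,0,0],[0,0,0],[0,0,0]]' --offset '[[0.4,0,0],[0.4,0,10],[0.4,0,18],[0.4,0,25],[0.4,0,31],[0.4,0,35],[0.4,0,38],[0.4,0,40],[0.4,0,40],[0.4,0,40],[0.4,0,40]]' --claw '[0.28,0.28,0.28,0.28,0.28,0.28,0.28,0.28,0.28,0.28,0.28]'

```text
t: 23.1
eef_pos: [0.4989, 0.0569, 0.0403]
tcp_rot: [[0.978, 0.208, 0.0], [0.208, -0.978, 0.0], [0.0, -0.0, -1.0]]
ft_force: [0.6, 0.5, -0.1]
gripper_width: 0.029
grip_force: 30.2
```

```bash
python3 go.py 498.7 57 38.5 12
```

```text
t 23.1 p [498.9  56.9  40.3] xyaw 12.0 tilt [0.02 0.02] w 29.0 g 30.2 F [ 0.6  0.5 -0.1] q [-59.  20.  55. 118. -21.  52. -71.]
dr [-0.0, -0.0, -0.0] offset [-0.2, -0.1, 1.8]
```

Request:
jog_arm --dr '[[0,0,0],[0,0,0],[0,0,0],[0,0,0],[0,0,0]]' --offset '[[0,0,0.7],[0,0,1.3],[0,0,1.8],[0,0,1.8],[0,0,1.8]]' --claw '[0.28,0.28,0.28,0.28,0.28]'

```text
t: 23.52
eef_pos: [0.4988, 0.057, 0.0386]
tcp_rot: [[0.978, 0.208, -0.0], [0.208, -0.978, 0.001], [0.0, -0.001, -1.0]]
ft_force: [-2.0, 0.0, 5.1]
gripper_width: 0.029
grip_force: 30.7
```

Request:
jog_arm --dr '[[0,0,0],[0,0,0],[0,0,0],[0,0,0],[0,0,0],[0,0,0],[0,0,0],[0,0,0]]' --offset '[[0,0,0],[0,0,0],[0,0,0],[0,0,0],[0,0,0],[0,0,0],[0,0,0],[0,0,0]]' --claw '[0.34,0.37,0.4,0.44,0.5,0.5,0.5,0.5]'

```text
t: 24.18
eef_pos: [0.4987, 0.0569, 0.0382]
tcp_rot: [[0.978, 0.208, -0.0], [0.208, -0.978, 0.0], [-0.0, -0.0, -1.0]]
ft_force: [-0.2, -0.8, -0.0]
gripper_width: 0.0427
grip_force: 0.0
```

Request:
jog_arm --dr '[[0,0,0],[0,0,0],[0,0,0],[0,0,0],[0,0,0],[0,0,0],[0,0,0],[0,0,0]]' --offset '[[0,0,-5],[0,0,-20],[0,0,-40],[0,0,-60],[0,0,-80],[0,0,-85],[0,0,-85],[0,0,-85]]' --claw '[0.5,0.6,0.7,0.76,0.76,0.76,0.76,0.76]'

```text
t: 24.85
eef_pos: [0.4985, 0.0572, 0.123]
tcp_rot: [[0.978, 0.208, -0.0], [0.208, -0.978, 0.001], [0.0, -0.001, -1.0]]
ft_force: [0.3, 0.1, -0.3]
gripper_width: 0.0648
grip_force: 0.0
```

```bash
python3 go.py 461.8 -383.9 120 -22.7
```

```text
t 24.85 p [498.5  57.2 123. ] xyaw 12.0 tilt [-0.01  0.05] w 64.8 g 0.0 F [ 0.3  0.1 -0.3] q [-67.  11.  61. 114. -11.  61. -79.]
dr [-0.01, 0.0, 6.95] offset [-127.8, 423.8, 2.6]
```

Request:
jog_arm --dr '[[0,0,0.3],[0,0,0.8],[0,0,1.3],[0,0,1.8],[0,0,2.3],[0,0,2.9],[0,0,3.5],[0,0,4.1],[0,0,4.7],[0,0,5.3],[0,0,5.9],[0,0,6.4],[0,0,6.8],[0,0,6.95],[0,0,6.95],[0,0,6.95],[0,0,6.95],[0,0,6.95],[0,0,6.95],[0,0,6.95]]' --offset '[[-5,15,0],[-14,45,0],[-24,80,0],[-35,115,0],[-45,150,0],[-56,185,0],[-66,220,0],[-77,255,0],[-87,290,0],[-98,325,0],[-108,360,0],[-118,392,0],[-125,415,0],[-128,423.8,2.6],[-128,423.8,2.6],[-128,423.8,2.6],[-128,423.8,2.6],[-128,423.8,2.6],[-128,423.8,2.6],[-128,423.8,2.6]]' --claw '[0.78,0.78,0.78,0.78,0.78,0.78,0.78,0.78,0.78,0.78,0.78,0.78,0.78,0.78,0.78,0.78,0.78,0.78,0.78,0.78]'

```text
t: 26.52
eef_pos: [0.4621, -0.3834, 0.1206]
tcp_rot: [[0.923, -0.385, 0.0], [-0.385, -0.923, 0.001], [-0.0, -0.001, -1.0]]
ft_force: [-0.1, -0.6, -0.2]
gripper_width: 0.0667
grip_force: 0.0
```

```bash
python3 go.py 461.8 -383.9 -1 -22.7
python3 - <<'E'
from h import *
ims=shot("g2"); o=[]
for c in ("top","side"):
    u=proj(c,[.4985,.055,.03])[0].astype(int)
    o.append(cv2.resize(ims[c][u[1]-33:u[1]+33,u[0]-33:u[0]+33][:,:,::-1],None,fx=6,fy=6,interpolation=cv2.INTER_CUBIC))
cv2.imwrite("pics/c6.png",np.hstack(o))
f=lambda p:(np.round(p[:3]*1e3,1).tolist(),round(np.degrees(p[3])%180,1))
for c in ("top","side"):
    r=fit("diffuser",[.4985,.0567,.026,np.radians(11.2)],ims,(c,),(1,1,0,1)); print(c,f(r[0]),r[1])
E
```

```text
t 26.52 p [ 462.1 -383.4  120.6] xyaw -22.7 tilt [0.01 0.03] w 66.7 g 0.0 F [-0.1 -0.6 -0.2] q [-12.  30.  63. 101. -29.  67. -53.]
dr [-0.01, 0.0, 0.01] offset [-0.0, 0.7, 121.6]
top ([500.0, 62.1, 26.0], np.float64(10.5)) 3.0699806213378906
side ([500.3, 54.1, 26.0], np.float64(12.1)) 3.3634002208709717
```

View pics/c6.png

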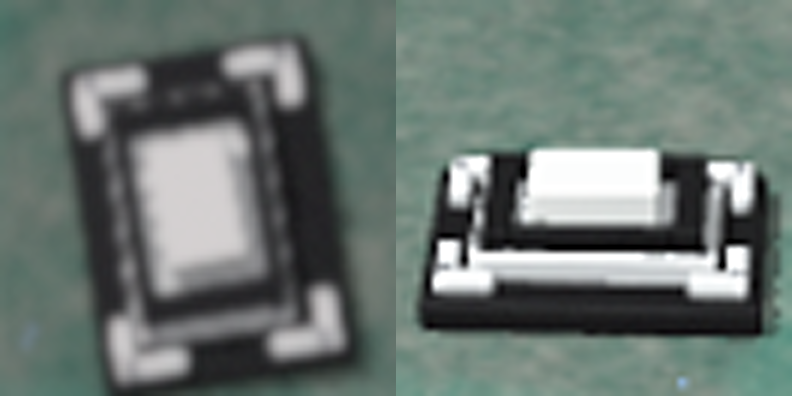

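Run:
```python
from h import *
a=cv2.imread("pics/g2_top.png").min(2); b=cv2.imread("pics/f2_top.png").min(2)
print(list(range(270,312)))
for r in (252,256,260,264): print(r,a[r,270:312].tolist(),"\n   ",b[r,270:312].tolist())
for c in (288,290,292): print(c,a[238:282,c].tolist(),"\n  ",b[238:282,c].tolist())
for x,y,z in ((498.3,57+15,46),(498.3,57-15,46),(498.3,57+21,36),(498.3,57-21,36),(498.3+24,57,46),(498.3-24,57,46)):
    t=np.radians(11.7);d=np.array([x-498.3,y-57]);d=np.array([[np.cos(t),-np.sin(t)],[np.sin(t),np.cos(t)]])@d
    print(proj("top",[.4983+d[0]/1e3,.057+d[1]/1e3,z/1e3]).round(1))
```

```text
[270, 271, 272, 273, 274, 275, 276, 277, 278, 279, 280, 281, 282, 283, 284, 285, 286, 287, 288, 289, 290, 291, 292, 293, 294, 295, 296, 297, 298, 299, 300, 301, 302, 303, 304, 305, 306, 307, 308, 309, 310, 311]
252 [44, 42, 41, 49, 69, 84, 76, 59, 75, 114, 153, 182, 200, 207, 208, 208, 208, 208, 208, 208, 208, 208, 208, 205, 194, 168, 150, 133, 102, 67, 58, 68, 66, 48, 28, 30, 33, 37, 36, 35, 36, 42] 
    [42, 38, 39, 46, 65, 78, 71, 56, 71, 112, 154, 183, 196, 200, 201, 200, 201, 201, 201, 200, 200, 201, 200, 199, 199, 200, 197, 183, 143, 87, 59, 65, 62, 43, 26, 29, 31, 35, 34, 31, 32, 37]
256 [53, 43, 40, 43, 59, 94, 112, 89, 65, 101, 148, 178, 194, 204, 207, 208, 208, 208, 208, 208, 208, 208, 208, 208, 204, 191, 164, 144, 127, 92, 60, 66, 76, 57, 31, 25, 30, 36, 35, 35, 36, 36] 
    [48, 38, 38, 41, 55, 90, 105, 84, 62, 96, 144, 179, 195, 200, 201, 201, 201, 201, 200, 200, 201, 200, 199, 199, 198, 199, 200, 196, 177, 129, 72, 64, 71, 54, 30, 25, 26, 30, 33, 33, 34, 35]
260 [63, 45, 40, 42, 44, 58, 84, 94, 76, 72, 112, 156, 185, 199, 206, 208, 208, 208, 208, 208, 208, 208, 208, 208
[... 1323 characters left out ...]
, 42, 73, 115, 153, 180, 195, 199, 200, 200, 201, 201, 200, 201, 200, 201, 200, 200, 201, 200, 201, 200, 200, 200, 200, 200, 200, 197, 186, 156, 103, 52, 36, 42, 67, 102, 122, 113, 80]
292 [53, 71, 73, 56, 40, 38, 56, 100, 150, 185, 201, 206, 207, 207, 208, 208, 208, 208, 208, 208, 208, 208, 208, 209, 208, 208, 208, 208, 205, 195, 172, 143, 130, 119, 90, 57, 40, 40, 50, 80, 114, 127, 114, 77] 
   [50, 67, 69, 53, 37, 37, 50, 84, 125, 161, 185, 196, 200, 200, 200, 199, 199, 199, 199, 199, 198, 199, 199, 198, 199, 199, 198, 199, 199, 199, 199, 198, 192, 172, 131, 79, 43, 38, 46, 75, 107, 121, 108, 72]
[[282.9 258.6]]
[[296.4 256.5]]
[[280.5 259.9]]
[[299.2 256.9]]
[[288. 247.]]
[[291.4 268.1]]
```

Profiles put the block's edges at columns 282.3 and 295.9, inside a window from 279.5 to 299. So it is centred and seated. The press plate is next.

Request:
jog_arm --dr '[[0,0,0],[0,0,0],[0,0,0],[0,0,0],[0,0,0],[0,0,0],[0,0,0],[0,0,0],[0,0,0],[0,0,0],[0,0,0],[0,0,0],[0,0,0],[0,0,0],[0,0,0],[0,0,0],[0,0,0],[0,0,0]]' --offset '[[0,0,20],[0,0,50],[0,0,80],[0,0,100],[0,0,110],[0,0,116],[0,0,119],[0,0,120.5],[0,0,120.5],[0,0,120.5],[0,0,120.5],[0,0,120.5],[0,0,120.5],[0,0,120.5],[0,0,120.5],[0,0,120.5],[0,0,120.5],[0,0,120.5]]' --claw '[0.78,0.78,0.78,0.78,0.78,0.78,0.78,0.78,0.78,0.74,0.7,0.66,0.62,0.58,0.54,0.5,0.5,0.5]' --squeeze 50

```text
t: 28.12
eef_pos: [0.4617, -0.3846, 0.0009]
tcp_rot: [[0.922, -0.387, 0.001], [-0.387, -0.922, 0.0], [0.0, -0.0, -1.0]]
ft_force: [-1.5, 1.5, 8.8]
gripper_width: 0.0483
grip_force: 50.9
```

Request:
jog_arm --dr '[[0,0,0],[0,0,0],[0,0,0],[0,0,0],[0,0,0],[0,0,0],[0,0,0],[0,0,0],[0,0,0],[0,0,0],[0,0,0],[0,0,0]]' --offset '[[0,0,0],[0,0,0],[0,0,-3],[0,0,-10],[0,0,-25],[0,0,-45],[0,0,-65],[0,0,-85],[0,0,-100],[0,0,-110],[0,0,-110],[0,0,-110]]' --claw '[0.5,0.5,0.5,0.5,0.5,0.5,0.5,0.5,0.5,0.5,0.5,0.5]'

```text
t: 29.12
eef_pos: [0.4617, -0.384, 0.1101]
tcp_rot: [[0.922, -0.386, 0.0], [-0.386, -0.922, 0.0], [0.0, -0.001, -1.0]]
ft_force: [-0.2, 0.0, -2.8]
gripper_width: 0.0484
grip_force: 52.5
```

```bash
python3 go.py 498.5 57 90 11.9
python3 - <<'E'
from h import *
ims=shot("p1"); s=manip.get_state(); p=s["eef_pos"]; f=lambda p:(np.round(p[:3]*1e3,1).tolist(),round(np.degrees(p[3])%180,1))
for c in ("top","side"):
    r=fit("press_plate",[*p[:2],p[2]+.001,np.radians(-22.7)],ims,(c,),(1,1,0,1)); print(f(r[0]),r[1])
E
```

```text
t 29.12 p [ 461.7 -384.   110.1] xyaw -22.7 tilt [0.02 0.02] w 48.4 g 52.5 F [-0.2  0.  -2.8] q [-11.  31.  62. 101. -29.  66. -53.]
dr [-0.01, -0.0, -6.93] offset [-136.5, -421.0, 20.3]
([342.7, -490.5, 110.1], np.float64(91.1)) 1.8523215055465698
([476.6, -344.9, 110.1], np.float64(12.0)) 2.8183634281158447
```

Request:
jog_arm --dr '[[0,0,-0.3],[0,0,-0.7],[0,0,-1.1],[0,0,-1.6],[0,0,-2.1],[0,0,-2.6],[0,0,-3.2],[0,0,-3.8],[0,0,-4.4],[0,0,-5],[0,0,-5.6],[0,0,-6.2],[0,0,-6.6],[0,0,-6.93],[0,0,-6.93],[0,0,-6.93],[0,0,-6.93],[0,0,-6.93],[0,0,-6.93],[0,0,-6.93]]' --offset '[[-4,-12,0],[-12,-37,0],[-23,-70,0],[-34,-105,0],[-45,-140,0],[-57,-175,0],[-68,-210,0],[-79,-245,0],[-91,-280,0],[-102,-315,0],[-113,-350,0],[-123,-380,0],[-131,-404,0],[-135,-416,5],[-136.5,-421,10],[-136.5,-421,10],[-136.5,-421,10],[-136.5,-421,10],[-136.5,-421,10],[-136.5,-421,10]]' --claw '[0.5,0.5,0.5,0.5,0.5,0.5,0.5,0.5,0.5,0.5,0.5,0.5,0.5,0.5,0.5,0.5,0.5,0.5,0.5,0.5]'

```text
t: 30.88
eef_pos: [0.4986, 0.0555, 0.1003]
tcp_rot: [[0.979, 0.204, 0.0], [0.204, -0.979, 0.0], [0.0, -0.0, -1.0]]
ft_force: [0.2, -0.1, -2.8]
gripper_width: 0.0489
grip_force: 52.6
```

```bash
python3 go.py 498.5 57 47.5 11.9
python3 - <<'E'
from h import *
ims=shot("p2"); s=manip.get_state(); p=s["eef_pos"]; f=lambda p:(np.round(p[:3]*1e3,1).tolist(),round(np.degrees(p[3])%180,1))
for dz in (-.0009,.001):
    r=fit("press_plate",[*p[:2],p[2]+dz,np.radians(11.9)],ims,("side",),(1,1,0,1)); print(f(r[0]),r[1])
draw(ims,[("press_plate",r[0])],"pics/d6.png",7,40); a=cv2.imread('pics/d6.png');cv2.imwrite('pics/d6.png',a[560:])
b=ims["side"].min(2); u=proj("side",p)[0]; print(u)
E
```

```text
t 30.88 p [498.6  55.5 100.3] xyaw 11.8 tilt [0.   0.01] w 48.9 g 52.6 F [ 0.2 -0.1 -2.8] q [-66.  14.  62. 115. -15.  59. -75.]
dr [-0.0, -0.0, -0.03] offset [0.2, -1.5, 52.8]
([501.9, 43.2, 99.4], np.float64(13.5)) 2.133322238922119
([499.9, 47.9, 101.3], np.float64(13.5)) 2.1724679470062256
[321.34747009 223.33186615]
```

Run:
```python
from h import *
ims={"side":cv2.imread("pics/p2_side.png")[:,:,::-1]}
f=lambda p:(np.round(p[:3]*1e3,1).tolist(),round(np.degrees(p[3])%180,1))
for y in (.052,.0535,.055):
    r=fit("press_plate",[.4995,y,.0994,np.radians(12)],ims,("side",),(1,0,0,1)); print(f(r[0]),r[1])
b=ims["side"].min(2)
for r in range(206,236,3): print(r,b[r,292:352].tolist())
for q in box(.4995,.0525,.0994,np.radians(12),.076,.05,.01): print(proj("side",q).round(1).tolist(),end=" ")
```

```text
([499.2, 52.0, 99.4], np.float64(13.5)) 2.193431854248047
([498.9, 53.5, 99.4], np.float64(13.5)) 2.167402505874634
([498.5, 55.0, 99.4], np.float64(13.5)) 2.1647298336029053
206 [161, 95, 105, 111, 117, 118, 113, 110, 103, 98, 97, 99, 99, 96, 94, 89, 84, 79, 75, 74, 79, 56, 37, 35, 36, 35, 32, 37, 38, 37, 34, 36, 34, 32, 57, 65, 65, 64, 64, 62, 61, 61, 61, 63, 65, 66, 63, 65, 67, 69, 67, 64, 64, 64, 66, 62, 62, 62, 65, 65]
209 [121, 117, 110, 113, 119, 122, 127, 125, 122, 116, 112, 108, 110, 109, 102, 102, 103, 105, 107, 111, 114, 75, 39, 31, 35, 36, 37, 37, 39, 38, 35, 36, 35, 29, 63, 102, 110, 105, 99, 95, 91, 88, 85, 84, 82, 80, 80, 75, 72, 73, 79, 81, 83, 86, 90, 93, 89, 87, 88, 88]
212 [135, 140, 142, 135, 124, 111, 108, 108, 107, 105, 105, 107, 108, 105, 102, 104, 108, 112, 114, 114, 116, 80, 40, 34, 43, 48, 58, 66, 51, 46, 54, 43, 35, 35, 48, 92, 106, 107, 104, 103, 107, 113, 123, 125, 119, 112, 110, 108, 104, 106, 109, 113, 117, 113, 106, 101, 98, 97, 102, 106]
215 [123, 118, 116, 118, 114, 114, 116, 118, 118, 122, 121, 115, 104, 203, 234, 235, 234, 234, 235, 240, 209, 118, 
[... 1411 characters left out ...]
4, 108, 114, 116, 114, 109, 111, 112, 114, 116, 120, 119, 118, 122, 118, 116, 112, 111, 110, 110, 106, 100, 99, 103, 110, 119, 121, 124, 126, 123, 129, 133, 129, 125, 125, 124, 122, 122, 124, 125, 127, 127, 124, 119, 113, 109, 109, 109, 116, 116, 115, 118, 119]
233 [122, 124, 126, 125, 125, 123, 122, 126, 127, 123, 120, 124, 124, 125, 124, 117, 116, 119, 123, 127, 128, 126, 123, 120, 119, 118, 118, 118, 117, 107, 100, 101, 104, 108, 109, 112, 117, 120, 123, 122, 123, 126, 125, 124, 134, 135, 134, 132, 131, 134, 133, 129, 126, 119, 110, 110, 115, 100, 77, 74]
[[303.3, 228.5]] [[338.3, 228.9]] [[338.9, 217.3]] [[305.0, 216.9]] [[303.2, 224.5]] [[338.3, 225.0]] [[338.9, 213.4]] [[304.9, 213.1]]
```

Request:
jog_arm --dr '[[0,0,0],[0,0,0],[0,0,0],[0,0,0],[0,0,0],[0,0,0],[0,0,0],[0,0,0],[0,0,0],[0,0,0],[0,0,0],[0,0,0]]' --offset '[[-0.4,0,0],[-0.4,0,10],[-0.4,0,20],[-0.4,0,30],[-0.4,0,38],[-0.4,0,44],[-0.4,0,48],[-0.4,0,51],[-0.4,0,51],[-0.4,0,51],[-0.4,0,51],[-0.4,0,51]]' --claw '[0.5,0.5,0.5,0.5,0.5,0.5,0.5,0.5,0.5,0.5,0.5,0.5]'

```text
t: 31.98
eef_pos: [0.4984, 0.0567, 0.0495]
tcp_rot: [[0.979, 0.206, 0.0], [0.206, -0.979, 0.001], [0.001, -0.0, -1.0]]
ft_force: [0.3, -0.5, -3.9]
gripper_width: 0.0484
grip_force: 52.6
```

```bash
python3 go.py 498.2 57 47 11.9
```

```text
t 31.98 p [498.4  56.7  49.5] xyaw 11.9 tilt [0.03 0.03] w 48.4 g 52.6 F [ 0.3 -0.5 -3.9] q [-62.  20.  58. 118. -21.  53. -70.]
dr [-0.01, -0.01, -0.0] offset [-0.2, -0.3, 2.5]
```

Request:
jog_arm --dr '[[0,0,0],[0,0,0],[0,0,0],[0,0,0],[0,0,0],[0,0,0]]' --offset '[[-0.2,-0.3,0.8],[-0.2,-0.3,1.5],[-0.2,-0.3,2.1],[-0.2,-0.3,2.5],[-0.2,-0.3,2.5],[-0.2,-0.3,2.5]]' --claw '[0.5,0.5,0.5,0.5,0.5,0.5]'

```text
t: 32.48
eef_pos: [0.4979, 0.057, 0.0469]
tcp_rot: [[0.979, 0.206, -0.0], [0.206, -0.979, 0.001], [-0.0, -0.001, -1.0]]
ft_force: [-3.7, 1.0, 5.0]
gripper_width: 0.0483
grip_force: 53.4
```

Contact at the expected height. I'll release slowly and rise.

Request:
jog_arm --dr '[[0,0,0],[0,0,0],[0,0,0],[0,0,0],[0,0,0],[0,0,0],[0,0,0],[0,0,0],[0,0,0]]' --offset '[[0,0,0],[0,0,0],[0,0,0],[0,0,0],[0,0,0],[0,0,0],[0,0,0],[0,0,0],[0,0,0]]' --claw '[0.56,0.58,0.6,0.62,0.66,0.7,0.72,0.72,0.72]'

```text
t: 33.23
eef_pos: [0.4979, 0.0569, 0.0466]
tcp_rot: [[0.979, 0.206, -0.0], [0.206, -0.979, 0.0], [-0.0, -0.0, -1.0]]
ft_force: [0.0, -0.1, 0.3]
gripper_width: 0.0617
grip_force: 0.0
```

Request:
jog_arm --dr '[[0,0,0],[0,0,0],[0,0,0],[0,0,0],[0,0,0],[0,0,0],[0,0,0],[0,0,0]]' --offset '[[0,0,-5],[0,0,-20],[0,0,-40],[0,0,-60],[0,0,-80],[0,0,-85],[0,0,-85],[0,0,-85]]' --claw '[0.72,0.7,0.7,0.7,0.7,0.7,0.7,0.7]'

```text
t: 33.9
eef_pos: [0.4977, 0.0573, 0.1314]
tcp_rot: [[0.978, 0.207, -0.0], [0.207, -0.978, 0.001], [0.0, -0.001, -1.0]]
ft_force: [0.7, 0.4, -0.5]
gripper_width: 0.0598
grip_force: 0.0
```

```bash
python3 go.py 484.9 388.8 132 75 484.9 388.8 132 130
```

```text
t 33.9 p [497.7  57.3 131.4] xyaw 11.9 tilt [-0.01  0.06] w 59.8 g 0.0 F [ 0.7  0.4 -0.5] q [-70.  11.  65. 114. -11.  62. -79.]
dr [-0.01, -0.01, -12.61] offset [56.0, -327.0, -0.3]
dr [-0.01, -0.01, -23.61] offset [56.0, -327.0, -0.3]
```

Request:
jog_arm --dr '[[0,0,0],[0,0,0],[0,0,0],[0,0,0],[0,0,0],[0,0,0],[0,0,0],[0,0,0],[0,0,0],[0,0,0],[0,0,0],[0,0,0],[0,0,0],[0,0,0],[0,0,0],[0,0,0]]' --offset '[[3,-15,0],[8,-45,0],[13,-80,0],[19,-115,0],[26,-150,0],[32,-185,0],[38,-220,0],[44,-255,0],[49,-287,0],[53,-312,0],[55.6,-327.5,0],[55.6,-327.5,0],[55.6,-327.5,0],[55.6,-327.5,0],[55.6,-327.5,0],[55.6,-327.5,0]]' --claw '[0.65,0.65,0.65,0.65,0.65,0.65,0.65,0.65,0.65,0.65,0.65,0.65,0.65,0.65,0.65,0.65]'

```text
t: 35.23
eef_pos: [0.4853, 0.3873, 0.1318]
tcp_rot: [[0.979, 0.204, -0.0], [0.204, -0.979, 0.0], [-0.0, -0.0, -1.0]]
ft_force: [0.6, 0.2, 1.8]
gripper_width: 0.0555
grip_force: 0.0
```

```bash
python3 go.py 485 388.8 8 11.9
python3 - <<'E'
from h import *
ims=shot("w1"); f=lambda p:(np.round(p[:3]*1e3,1).tolist(),round(np.degrees(p[3])%180,1))
print("small",unproj("top",[[139,289]],.01)*1e3)
for c in ("top","side"):
    r=fit("press_plate",[.498,.057,.046,np.radians(11.9)],ims,(c,),(1,1,0,1)); print(c,f(r[0]),r[1])
    r=fit("press_plate",[.498,.057,.046,np.radians(11.9)],ims,(c,),(1,1,1,1)); print(c,f(r[0]),r[1])
    u=proj(c,[.498,.057,.059])[0]; r0=proj(c,circ((.498,.057,.059),.02325)); 
    # ring: dark pixels near predicted ring
    x0,y0=r0.min(0)-5; x1,y1=r0.max(0)+5; x0,y0,x1,y1=map(int,(x0,y0,x1,y1))
    g=ims[c][y0:y1,x0:x1].min(2).astype(np.float32); bh=cv2.morphologyEx(g,cv2.MORPH_BLACKHAT,np.ones((5,5)))
    np.save(f"ring_{c}.npy",bh)
    yy,xx=np.nonzero(bh>.35*np.percentile(bh,97)); e=cv2.fitEllipseDirect(np.c_[xx+x0,yy+y0].astype(np.float32)); print(c,"pred",u.round(1),"ellipse",np.round(e[0],1),np.round(e[1],1),np.ptp(r0,axis=0).round(1), unproj(c,[e[0]],.059)*1e3)
o=[]
for c in ("top","side"):
    u=proj(c,[.4985,.055,.05])[0].astype(int)
    o.append(cv2.resize(ims[c][u[1]-33:u[1]+33,u[0]-33:u[0]+33][:,:,::-1],None,fx=6,fy=6,interpolation=cv2.INTER_CUBIC))
cv2.imwrite("pics/c7.png",np.hstack(o))
E
```

```text
t 35.23 p [485.3 387.3 131.8] xyaw 11.8 tilt [-0.02  0.02] w 55.5 g 0.0 F [0.6 0.2 1.8] q [ -83.   27.   53.   97.  -23.   67. -102.]
dr [-0.0, 0.0, -0.03] offset [0.1, -1.5, 123.8]
small [[419.02773563 396.76413251  10.        ]]
top ([499.2, 58.9, 46.0], np.float64(10.0)) 2.7095425128936768
top ([497.3, 58.2, 60.9], np.float64(9.9)) 2.7198235988616943
top pred [289.4 256.6] ellipse [289.8 254.7] [25.2 31.5] [21.3 20.9] [[502.24482846  56.25790117  59.        ]]
side ([496.7, 61.9, 46.0], np.float64(13.0)) 2.9347548484802246
side ([502.0, 43.6, 34.1], np.float64(10.9)) 2.934206485748291
side pred [321.8 239.5] ellipse [321.2 242.6] [13.4 23.3] [20.8 11.1] [[495.97775233  69.65391439  59.        ]]
```

Request:
jog_arm --dr '[[0,0,0],[0,0,0],[0,0,0],[0,0,0],[0,0,0],[0,0,0],[0,0,0],[0,0,0],[0,0,0],[0,0,0],[0,0,0],[0,0,0],[0,0,0],[0,0,0],[0,0,0],[0,0,0],[0,0,0],[0,0,0]]' --offset '[[0,0,15],[0,0,40],[0,0,65],[0,0,85],[0,0,100],[0,0,111],[0,0,119],[0,0,124],[0,0,124],[0,0,124],[0,0,124],[0,0,124],[0,0,124],[0,0,124],[0,0,124],[0,0,124],[0,0,124],[0,0,124]]' --claw '[0.65,0.65,0.65,0.65,0.65,0.65,0.65,0.65,0.65,0.6,0.55,0.5,0.45,0.4,0.36,0.32,0.3,0.3]' --squeeze 60

```text
t: 36.83
eef_pos: [0.4853, 0.3882, 0.0085]
tcp_rot: [[0.979, 0.205, 0.0], [0.205, -0.979, 0.0], [0.0, -0.0, -1.0]]
ft_force: [-1.2, -4.4, 8.8]
gripper_width: 0.029
grip_force: 58.6
```

Request:
jog_arm --dr '[[0,0,0],[0,0,0],[0,0,0],[0,0,0],[0,0,0],[0,0,0],[0,0,0],[0,0,0],[0,0,0],[0,0,0],[0,0,0],[0,0,0],[0,0,0],[0,0,0],[0,0,0]]' --offset '[[0,0,0],[0,0,0],[0,0,-4],[0,0,-12],[0,0,-25],[0,0,-45],[0,0,-65],[0,0,-85],[0,0,-105],[0,0,-120],[0,0,-125],[0,0,-125],[0,0,-125],[0,0,-125],[0,0,-125]]' --claw '[0.3,0.3,0.3,0.3,0.3,0.3,0.3,0.3,0.3,0.3,0.3,0.3,0.3,0.3,0.3]'

```text
t: 38.08
eef_pos: [0.4841, 0.3885, 0.1316]
tcp_rot: [[0.979, 0.206, -0.001], [0.206, -0.979, -0.001], [-0.002, 0.001, -1.0]]
ft_force: [1.0, -0.1, -2.9]
gripper_width: 0.0295
grip_force: 59.7
```

```bash
python3 go.py 498 57 133 11.9
python3 - <<'E'
from h import *
ims=shot("w2"); f=lambda p:np.round(p[:3]*1e3,1).tolist()
p=manip.get_state()["eef_pos"]
for c in ("top","side"):
    r=fit("brass_weight",[*p[:2],p[2]-.0085,0],ims,(c,),(1,1,0,0)); print(c,f(r[0]),r[1])
E
```

```text
t 38.08 p [484.1 388.5 131.6] xyaw 11.9 tilt [-0.08 -0.07] w 29.5 g 59.7 F [ 1.  -0.1 -2.9] q [ -83.   27.   53.   97.  -23.   67. -102.]
dr [0.01, 0.02, -0.0] offset [-54.8, 327.2, -1.1]
top [468.0, 393.2, 123.4] 1.814753532409668
side [492.4, 361.6, 123.4] 2.205106496810913
```

Run:
```python
from h import *
p=manip.get_state()["eef_pos"]*1; print(p)
for tag,P in (("w2",[p[0]+.0008,p[1]-.003,p[2]-.0085]),("w1",[.4858,.3858,0])):
    im=cv2.imread(f"pics/{tag}_side.png").astype(int)
    b=pts("brass_weight","side",(*P,0)); x0,y0=b.min(0); x1,y1=b.max(0)
    m=(im[:,:,2]-im[:,:,0]>25)&(im[:,:,2]>im[:,:,1]+3); X0,Y0=int(x0)-12,int(y0)-12
    s=m[Y0:int(y1)+12,X0:int(x1)+12]
    print(tag,"pred",b.min(0).round(1),b.max(0).round(1)); 
    for i,r in enumerate(s): 
        c=np.nonzero(r)[0]
        print(Y0+i, "" if not len(c) else (c[0]+X0,c[-1]+X0,len(c)),end=" | ")
    print()
```

```text
[0.48444979 0.3884788  0.13186338]
w2 pred [269.4 285.7] [289.4 313.5]
273  | 274  | 275  | 276  | 277  | 278  | 279  | 280  | 281  | 282  | 283  | 284  | 285  | 286  | 287  | 288 (np.int64(284), np.int64(284), 1) | 289 (np.int64(284), np.int64(285), 2) | 290 (np.int64(285), np.int64(285), 1) | 291 (np.int64(285), np.int64(286), 2) | 292 (np.int64(285), np.int64(286), 2) | 293 (np.int64(284), np.int64(286), 3) | 294 (np.int64(284), np.int64(286), 3) | 295 (np.int64(284), np.int64(287), 4) | 296 (np.int64(284), np.int64(288), 5) | 297 (np.int64(285), np.int64(288), 4) | 298 (np.int64(285), np.int64(288), 4) | 299 (np.int64(270), np.int64(288), 6) | 300 (np.int64(270), np.int64(288), 5) | 301 (np.int64(285), np.int64(288), 4) | 302 (np.int64(285), np.int64(288), 4) | 303 (np.int64(285), np.int64(288), 4) | 304 (np.int64(285), np.int64(288), 4) | 305 (np.int64(285), np.int64(288), 4) | 306 (np.int64(285), np.int64(288), 4) | 307 (np.int64(285), np.int64(288), 4) | 308 (np.int64(285), np.int64(289), 5) | 309 (np.int64(285), np.int64(288), 4) | 310 (np.int64(285), np.int64(287), 3) | 311 
[... 719 characters left out ...]
 12) | 351 (np.int64(274), np.int64(291), 15) | 352 (np.int64(278), np.int64(291), 12) | 353 (np.int64(279), np.int64(291), 11) | 354 (np.int64(274), np.int64(291), 9) | 355 (np.int64(274), np.int64(291), 8) | 356 (np.int64(274), np.int64(291), 8) | 357 (np.int64(275), np.int64(291), 8) | 358 (np.int64(275), np.int64(291), 16) | 359 (np.int64(275), np.int64(291), 17) | 360 (np.int64(275), np.int64(291), 17) | 361 (np.int64(275), np.int64(291), 17) | 362 (np.int64(275), np.int64(291), 17) | 363 (np.int64(276), np.int64(290), 15) | 364 (np.int64(277), np.int64(289), 13) | 365 (np.int64(278), np.int64(286), 9) | 366  | 367  | 368  | 369  | 370  | 371  | 372  | 373  | 374  | 375  | 376  | 377  |
```

The held weight matches its prediction in the side view (columns 270–288, bottom row 313), so it is centred. Next I'll carry it over the ring.

Request:
jog_arm --dr '[[0,0,0],[0,0,0],[0,0,0],[0,0,0],[0,0,0],[0,0,0],[0,0,0],[0,0,0],[0,0,0],[0,0,0],[0,0,0],[0,0,0],[0,0,0],[0,0,0],[0,0,0],[0,0,0],[0,0,0],[0,0,0]]' --offset '[[-2,12,0],[-6,37,0],[-12,70,0],[-18,105,0],[-24,140,0],[-30,175,0],[-36,210,0],[-42,245,0],[-47,277,0],[-51,302,0],[-54,320,0],[-55.5,327.5,10],[-55.5,327.5,25],[-55.5,327.5,38],[-55.5,327.5,46],[-55.5,327.5,50],[-55.5,327.5,50],[-55.5,327.5,50]]' --claw '[0.3,0.3,0.3,0.3,0.3,0.3,0.3,0.3,0.3,0.3,0.3,0.3,0.3,0.3,0.3,0.3,0.3,0.3]'

```text
t: 39.68
eef_pos: [0.4981, 0.0566, 0.0829]
tcp_rot: [[0.979, 0.206, -0.0], [0.206, -0.979, -0.0], [-0.0, 0.0, -1.0]]
ft_force: [0.1, 0.3, -3.2]
gripper_width: 0.0294
grip_force: 59.8
```

Request:
jog_arm --dr '[[0,0,0],[0,0,0],[0,0,0]]' --offset '[[0,0,0],[0,0,0],[0,0,0]]' --claw '[0.3,0.3,0.3]'

```text
t: 39.93
eef_pos: [0.4983, 0.0571, 0.0831]
tcp_rot: [[0.978, 0.206, 0.001], [0.206, -0.978, 0.001], [0.001, -0.001, -1.0]]
ft_force: [-0.5, 0.1, -3.8]
gripper_width: 0.0295
grip_force: 59.8
```

```bash
python3 go.py 498.1 57 65 11.9
```

```text
t 39.93 p [498.3  57.1  83.1] xyaw 11.9 tilt [0.03 0.04] w 29.5 g 59.8 F [-0.5  0.1 -3.8] q [-65.  16.  61. 116. -17.  57. -73.]
dr [-0.01, -0.01, 0.0] offset [-0.2, 0.1, 18.1]
```

Request:
jog_arm --dr '[[0,0,0],[0,0,0],[0,0,0],[0,0,0],[0,0,0],[0,0,0],[0,0,0],[0,0,0],[0,0,0],[0,0,0]]' --offset '[[-0.2,0,4],[-0.2,0,8],[-0.2,0,11],[-0.2,0,13.5],[-0.2,0,15],[-0.2,0,16],[-0.2,0,16.8],[-0.2,0,17.3],[-0.2,0,17.3],[-0.2,0,17.3]]' --claw '[0.3,0.3,0.3,0.3,0.3,0.3,0.3,0.3,0.3,0.3]'

```text
t: 40.77
eef_pos: [0.4979, 0.0569, 0.0654]
tcp_rot: [[0.979, 0.206, -0.0], [0.206, -0.979, 0.0], [0.0, -0.0, -1.0]]
ft_force: [0.1, -0.5, -3.4]
gripper_width: 0.029
grip_force: 59.8
```

Request:
jog_arm --dr '[[0,0,0],[0,0,0],[0,0,0],[0,0,0]]' --offset '[[0,0,0.4],[0,0,0.8],[0,0,1.1],[0,0,1.1]]' --claw '[0.3,0.3,0.3,0.3]'

```text
t: 41.1
eef_pos: [0.4979, 0.0569, 0.0645]
tcp_rot: [[0.979, 0.206, -0.0], [0.206, -0.979, 0.001], [-0.0, -0.001, -1.0]]
ft_force: [-2.0, 0.2, 3.5]
gripper_width: 0.029
grip_force: 60.5
```

Contact came at exactly the expected height, with 3.5 N. Now release gently and rise.

Request:
jog_arm --dr '[[0,0,0],[0,0,0],[0,0,0],[0,0,0],[0,0,0],[0,0,0],[0,0,0],[0,0,0],[0,0,0],[0,0,0]]' --offset '[[0,0,0],[0,0,0],[0,0,0],[0,0,0],[0,0,0],[0,0,0],[0,0,0],[0,0,0],[0,0,0],[0,0,0]]' --claw '[0.34,0.36,0.38,0.4,0.42,0.45,0.5,0.54,0.54,0.54]' --squeeze 20

```text
t: 41.93
eef_pos: [0.4978, 0.0569, 0.0642]
tcp_rot: [[0.979, 0.206, -0.0], [0.206, -0.979, 0.0], [-0.0, -0.0, -1.0]]
ft_force: [-0.9, 0.2, -0.3]
gripper_width: 0.0463
grip_force: 0.0
```

Request:
jog_arm --dr '[[0,0,0],[0,0,0],[0,0,0],[0,0,0],[0,0,0],[0,0,0],[0,0,0],[0,0,0],[0,0,0],[0,0,0],[0,0,0],[0,0,0],[0,0,0],[0,0,0],[0,0,0]]' --offset '[[0,0,-3],[0,0,-10],[0,0,-22],[0,0,-40],[0,0,-60],[0,0,-80],[0,0,-90],[20,30,-90],[40,60,-90],[60,95,-90],[75,130,-90],[80,165,-90],[80,190,-90],[80,200,-90],[80,200,-90]]' --claw '[0.54,0.54,0.54,0.54,0.54,0.54,0.54,0.54,0.54,0.54,0.54,0.54,0.54,0.54,0.54]'

```text
t: 43.18
eef_pos: [0.6168, -0.126, 0.1543]
tcp_rot: [[0.98, 0.201, -0.0], [0.201, -0.98, -0.001], [-0.001, 0.001, -1.0]]
ft_force: [-0.9, -0.3, -0.4]
gripper_width: 0.0458
grip_force: 0.0
```

```bash
python3 go.py
python3 - <<'E'
from h import *
ims=shot("z1"); o=[]
for c in ("top","side"):
    u=proj(c,[.4985,.055,.05])[0].astype(int)
    o.append(cv2.resize(ims[c][u[1]-33:u[1]+33,u[0]-33:u[0]+33][:,:,::-1],None,fx=6,fy=6,interpolation=cv2.INTER_CUBIC))
cv2.imwrite("pics/c8.png",np.hstack(o))
print([(np.round(d["location"]).tolist(),round(d["conf"],2)) for c in ("top","side") for d in look_for(c,"grey_can")[:1]])
E
```

```text
t 43.18 p [ 616.8 -126.   154.3] xyaw 11.6 tilt [-0.02 -0.08] w 45.8 g 0.0 F [-0.9 -0.3 -0.4] q [-36.  29.  58.  95. -26.  71. -50.]
[([211.0, 292.0], 0.77), ([341.0, 300.0], 0.93)]
```

View pics/c8.png

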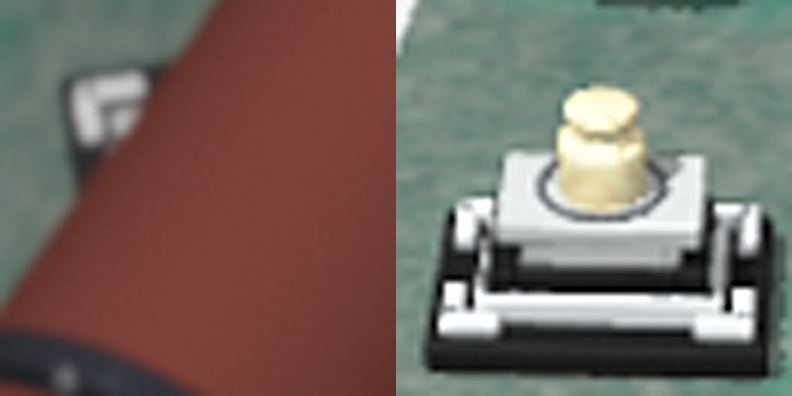

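The side view shows the full stack: plate between the angles, then frame, block and level press plate, with the weight upright inside the ring at (600,180). The can hasn't moved, so I'll hand in.

```bash
python3 -c "
from workcell import manip
print(manip.sign_off())"
```

```text
the job is handed in; nothing more can be done
None
```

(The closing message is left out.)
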